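Load the crimp dies on the covered indexing table

ROBOT

A 6-joint arm with a two-finger parallel gripper is mounted at the origin on a cart in front of the work surface, level with it; the furniture and walls round the work are solid. World frame = base frame: x ahead of the robot, y to its left, z up, the work surface at z = 0. Lengths are in m, angles in rad, forces in N, time in s.
With the tool pointing down it reaches from about 0.325 to 0.775 m from the base axis. Payload 9.3 kg.
Tool frame: the origin (TCP) lies at the very end of the fingers, on their centre line; the grasp point (between the pads) lies 19 mm behind it; z points along the fingers, y is the line along which they close (so a half turn about z gives the same grasp; the last joint's range is limited). The gripper opens to 85 mm and grips with 20 to 120 N. Pads are 22 mm wide; open, the fingers measure 114 mm over their backs; the gripper's body (76 mm by 85 mm) begins 54 mm behind the grasp point. The pads swing forward as they close: fully open they stand 13 mm farther back than shut.
Start: joints at [1.111, 0.259, 0.021, 1.334, 0, 1.418], TCP at [0.166, 0.524, 0.231] pointing down, gripper open.
Joint ranges: [-3.04, 3.04], [-0.91, 1.82], [-1.04, 1.36], [-1.92, 1.95], [-1.52, 1.45], [-3.14, 3.14]. Speed limits (rad/s): [2.22, 2.22, 2.79, 3.14, 3.14, 3.14].

INTERFACE

Orientations are given as a 3x3 rotation matrix whose columns are the frame's x, y, z axes.
In Python, from workcell import ctrl gives the robot as it stands.
- The arm moves only by the tool drive_tool, never from a script. Its argument "commands" is a list of rows, each an object of numbers: "dx", "dy", "dz": the shift along the tool's x, y, z in m; "twist": the turn about the tool's z in units of 5 degrees (1.0 is 5 degrees). In form: [{"dx": .., "dy": .., "dz": .., "twist": ..}, ...]. A call has 1 to 8 rows; each row shifts and turns the commanded pose from where the row before left it, along the tool's axes as they then stand; what a row does not reach is not made up. A row lasts 1/10 s, in which the tool goes at most 50 mm and 8.59 degrees, less where a joint would pass 70% of its speed; a pose out of reach is approached as far as the arm can. A call with a gripper value outside its range is refused whole. "grip" is the opening, from 0 (shut) to 1 (fully open), set as the call begins (left out, the last holds). The fingers move at their own pace and stop on an object; the grip force is fixed at half the most. Time passes only in rows, so rows that do not move let the fingers close. It gives the time, the measured TCP pose, the force, the opening and the grip force at its end, in the units of the state.
- ctrl.get_state(): the state, without advancing time (a new reading comes with each control period).
- ctrl.get_image(name): name is "scene" or "side" or "wrist"; returns a dict with "pixels" (400x640x3 uint8, red, green, blue), "z_map" (400x640 float32, m along the optical axis (not along the pixel's ray), 0 where there is no reading), "vfov" (degrees; the focal length in pixels is half the picture's height over the tangent of half this angle, whatever the lens; pixels are square), "cx", "cy" (the principal point, pixels), "rvec" (rotation vector, rad) and "tvec" (3), from world to camera coordinates, as OpenCV has them; the wrist camera has in their place "T_tool_cam" (4x4, takes a point from camera to tool coordinates, whose origin is the TCP and whose axes are the flange's). Camera axes: x right, y down, z forward; pixel columns grow to the right and rows downward; lengths in m; the calibration is good to about 2 mm. A picture is of the moment at which its call begins: read the wrist's pose just before it.
- ctrl.finish_job(): hands the job in; it is judged then, once.
The state is a dict: "time_s": time; "joints": joint angles; "joint_vel": joint speeds; "joint_torque": joint torques, N m; "ee_pos": TCP position; "orientation": TCP orientation; "force": force on the tool from outside, world axes, zero at the start; "moment": the same for the moment, N m; "width": finger opening in m; "gripper_force": force on a finger pad.
Only numpy, scipy, OpenCV 4.12 (cv2) and the standard library are available. Lean on these libraries where they do the work, as an engineer would, in place of code of your own. Each camera call takes 0.05 s, during which the arm holds its last target. There are 200 camera calls.

TASK

Open the hinged front cover of the indexing stand until it rests on its stop, then store every crimp die that stands on the bench in the turntable, one die flat in each nest. Only the front nest can be loaded, so turn the table on to its next detent by its pegs after each die, after the last one too, so that in the end an empty nest is at the front; then close the cover fully. Leave the marker and the side cutters where they lie.

Things in the scene. Friction and masses are not known exactly. Their poses are not given: they have to be found in the camera images.
- stand: indexing stand fixed to the bench: grey base 106x225x12 mm with turntable, posts and a fixed clear guard plate over the table's rear half (from 12 to 74 mm behind its axis, 106 to 111 mm above the bench): it half covers the side nests and wholly the rear one. Origin on the table's axis at bench level; x to the rear, away from the robot, y to the left seen from the robot, z up
- turntable (a joint): angle of the turntable (rad), disc of 190 mm diameter; counter-clockwise from above is positive; turns from -7 to 7. At every multiple of pi/2 a detent holds it with a nest exactly at the front (stand's -x), the sides and the rear; it pulls in from up to 45 degrees either side; passing on takes 0.25 N m (3 N at a peg). At 0 nest_0 is in front, at pi/2 nest_3, at -pi/2 nest_1
- cover_handle (a point): middle of the cover's bar handle, 12 mm thick, 96 mm long and parallel to the stand's y; 36 mm above the cover plate's middle (27 mm of room under the bar, 74 mm between its two legs) and 90 mm from the hinge line along the plate. Behind the stand stands the wire machine, 340 mm tall; its front is about 60 mm behind the bar when the cover is open
- cover_hinge (a point): middle of the cover's hinge line (parallel to the stand's y), 14 mm behind the table's axis (stand x = +14 mm), 108.5 mm above the bench
- cover (a joint): opening angle of the clear steel-rimmed front cover (plate 98x205x5 mm, 0.15 kg), which reaches forward from the hinge over the front of the table: 0 closed and level, 1.60 open on its stop, just past upright, where it stays. Let go below about 1.4 it falls shut
- nest_0 (a point): point on the disc's top (42 mm above the bench) at the centre of a nest, 62 mm from the table's axis. Four steel lips, 8 mm high, leave 2.5 mm play round a die's foot. A die lies in it with its x radial and its long side (y) tangential, either way round. The point's axes are the table's own x, y, z
- nest_1 (a point): as nest_0, 90 degrees on, counter-clockwise from above
- nest_2 (a point): as nest_0, 180 degrees on, counter-clockwise from above
- nest_3 (a point): as nest_0, 270 degrees on, counter-clockwise from above
- peg_0 (a point): top centre of an upright black round peg for turning the table, 14 mm thick, 55 mm high (top 97 mm above the bench; loaded dies reach 77 mm), 82 mm from the table's axis, midway between two nests; between nest_0 and nest_3
- peg_1 (a point): as peg_0, between nest_1 and nest_0
- peg_2 (a point): as peg_0, between nest_2 and nest_1
- peg_3 (a point): as peg_0, between nest_3 and nest_2
- die_a: loose steel crimp die, absent (None) in some starts: foot plate 44 (its x) x 62 (its y) x 8 mm, on it a block 32 (x) x 44 (y) mm; 35 mm high overall, 0.3 to 0.55 kg; origin at the centre of its underside, z up; stands on the bench. Grasp the block across its 32 mm width (its x), above the foot
- die_b: as die_a. Places of the dies: right of the crimp press (a fixed machine 390 mm tall between them and the stand: carry dies over or round its front), or left of the stand between a 14 mm high stop rail at the bench edge and a black sloping tray
- die_c: as die_a
- marker: black and white marker pen, 119 mm long, lying at the far left; leave alone
- side_cutters: red-handled side cutters, 118 mm long, lying at the front right in front of the wire straightener; leave alone

How it is judged:
By the outcome, as a careful person would: the job done as asked, in the order asked, and still so for the second after the job is handed in, with the robot touching nothing.
Of die_a, die_b, die_c only 2 to 3 are there at a start; the rules pass over those that are not, and their reading is None.
At some moment in a run one of die_a, die_b, die_c may be knocked a few centimetres aside while the robot is not near it.
Once in a run the grip may slacken for a moment while it holds something.
It also fails if it takes over 210 s, if anything falls off the work surface, if the arm or the gripper's body presses on something with over 40 N, if the wrist force passes 120 N, or if a joint passes its speed limit or range.

## Working session

There is one attempt and no reset: what is moved stays moved. The work goes in short steps, Python scripts to look and compute and a tool call to move; the robot and the scene stay as the last step left them, time stands still between calls to the robot, and variables do not carry over. Pictures are saved under pics/ and viewed, at most 14 in all, crops included, and the job is handed in when it is done.

Besides the shell and the picture viewer there is one more tool, called after "Call:" in YAML: its name, and indented under it one key for each argument. drive_tool: Moves the arm, as the interface text tells. Its arguments: {"type":"object","properties":{"commands":{"type":"array","items":{"type":"object","properties":{"dx":{"type":"number"},"dy":{"type":"number"},"dz":{"type":"number"},"twist":{"type":"number"}}}},"grip":{"type":"number"}},"required":["commands"]}

```bash
ls; mkdir -p pics
cat > h.py <<'E'
import numpy as np, cv2
from workcell import ctrl
def grab(n):
    s=ctrl.get_state(); im=ctrl.get_image(n); p=im["pixels"]
    f=p.shape[0]/2/np.tan(np.radians(im["vfov"])/2)
    if n=="wrist":
        T=np.eye(4);T[:3,:3]=np.array(s["orientation"]).reshape(3,3);T[:3,3]=s["ee_pos"]
        T=T@np.array(im["T_tool_cam"])
    else:
        R=cv2.Rodrigues(np.array(im["rvec"],float))[0];T=np.eye(4);T[:3,:3]=R.T;T[:3,3]=-R.T@np.array(im["tvec"]).ravel()
    im.update(f=f,T=T); return im
def cloud(im):
    z=im["z_map"];v,u=np.mgrid[:z.shape[0],:z.shape[1]]
    P=np.stack([(u-im["cx"])/im["f"]*z,(v-im["cy"])/im["f"]*z,z],-1)
    return P@im["T"][:3,:3].T+im["T"][:3,3]
def onplane(im,u,v,h):
    d=im["T"][:3,:3]@np.array([(u-im["cx"])/im["f"],(v-im["cy"])/im["f"],1]);o=im["T"][:3,3]
    return o+d*(h-o[2])/d[2]
def proj(im,P):
    q=np.linalg.inv(im["T"])@np.append(P,1);return q[0]/q[2]*im["f"]+im["cx"],q[1]/q[2]*im["f"]+im["cy"]
def save(im,name,k=1.25): cv2.imwrite(f"pics/{name}.png",cv2.resize(im["pixels"][:,:,::-1],None,fx=k,fy=k))
E
python3 - <<'E'
from h import *
s=ctrl.get_state();print({k:np.round(v,3).tolist() for k,v in s.items()})
for n in("scene","side","wrist"):
    im=grab(n);save(im,n+"0");print(n,im["f"],im["cx"],im["cy"],im["T"].round(3).tolist())
E
```

```text
pics
{'time_s': 0.0, 'joints': [1.111, 0.259, 0.021, 1.334, -0.0, 1.418], 'joint_vel': [0.0, 0.001, 0.001, 0.001, -0.001, 0.001], 'joint_torque': [-0.001, -55.564, 34.453, 0.014, -0.0, -0.0], 'ee_pos': [0.166, 0.524, 0.231], 'orientation': [[-0.953, 0.302, -0.001], [0.302, 0.953, -0.001], [0.0, -0.001, -1.0]], 'force': [0.38, -0.225, 0.69], 'moment': [0.006, -0.039, -0.013], 'gripper_force': 0.0, 'width': 0.086}
scene 390.53985389026985 321.0215580097888 199.0904984593754 [[0.989, 0.12, -0.082, 0.619], [0.144, -0.769, 0.623, -0.559], [0.012, -0.629, -0.778, 0.977], [0.0, 0.0, 0.0, 1.0]]
side 411.1960273990666 321.747710728869 199.07203896147536 [[-0.994, -0.057, 0.096, 0.382], [-0.111, 0.448, -0.887, 1.116], [0.007, -0.892, -0.451, 0.633], [0.0, 0.0, 0.0, 1.0]]
wrist 310.7518361593642 315.6770267334668 196.31638856100835 [[0.302, 0.905, 0.299, 0.089], [0.953, -0.287, -0.095, 0.549], [-0.001, 0.313, -0.95, 0.373], [0.0, 0.0, 0.0, 1.0]]
```

View pics/scene0.png

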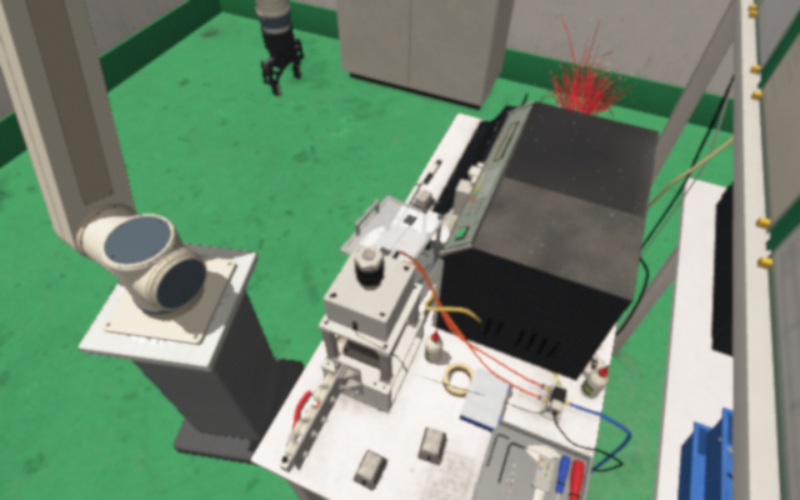

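View pics/side0.png

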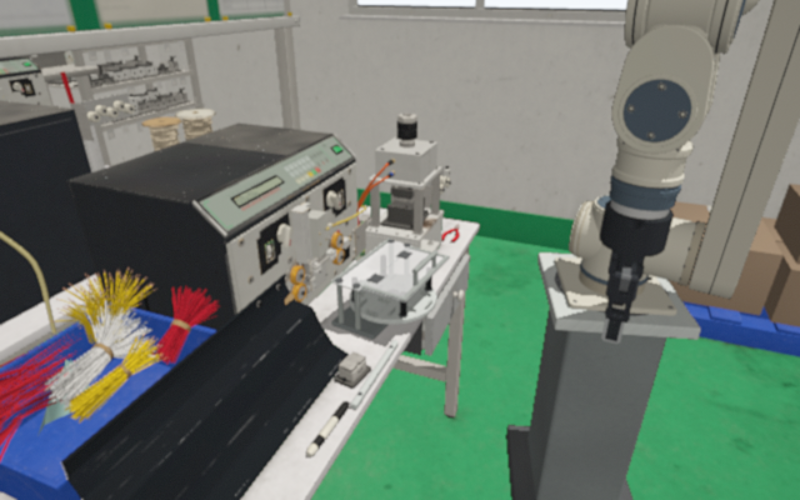

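View pics/wrist0.png

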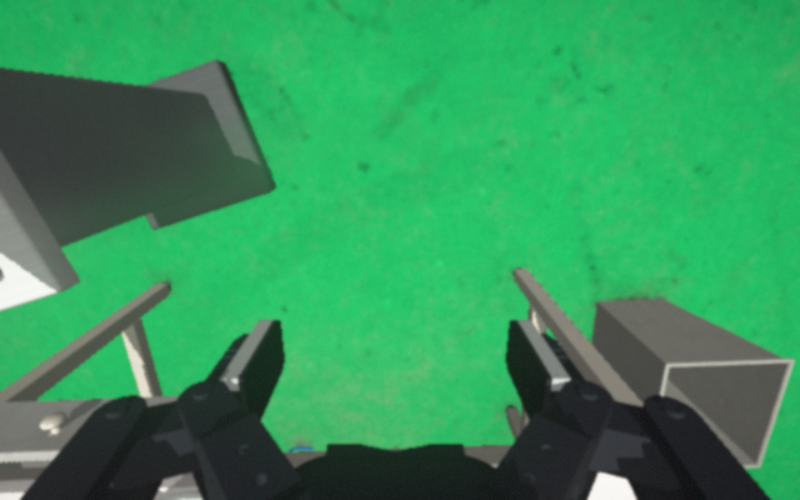

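Three dies: two right of the press (scene px 370,468 and 432,445), one left of the stand (side px 350,370); the stand is at side px (390,280) with the cover closed. The wrist view shows only floor. Next I measure with depth.

```bash
cat > dies.py <<'E'
from h import *
def dies(n,box,lo=.030,hi=.040):
    im=grab(n);P=cloud(im);z=im["z_map"]
    m=((z>0)&(P[...,2]>lo)&(P[...,2]<hi)&(P[...,0]>box[0])&(P[...,0]<box[1])&(P[...,1]>box[2])&(P[...,1]<box[3])).astype(np.uint8)
    k,l,st,c=cv2.connectedComponentsWithStats(m)
    out=[]
    for i in range(1,k):
        if st[i,4]<25: continue
        p=P[l==i]; r=cv2.minAreaRect((p[:,:2]*1000).astype(np.float32))
        print(n,st[i].tolist(),"mean",p.mean(0).round(4),"rect",np.round(r[0],1),np.round(r[1],1),round(r[2],1))
E
python3 - <<'E'
from dies import *
dies("scene",(.2,.9,-.7,-.1)); dies("side",(.2,.9,.1,.9))
im=grab("side");P=cloud(im)
for (u,v) in [(350,362),(350,390),(375,350),(420,330),(380,285),(340,300),(355,285),(400,250),(430,260),(390,270)]:
    print(u,v,P[int(v/1.25),int(u/1.25)].round(3))
c=im["pixels"][175:345,225:385,::-1];cv2.imwrite("pics/sidec.png",cv2.resize(c,None,fx=3.5,fy=3.5,interpolation=cv2.INTER_CUBIC))
E
```

```text
scene [368, 297, 45, 46, 866] mean [ 0.7433 -0.1541  0.0319] rect [ 744.7 -151.2] [114.7  82.7] 70.8
scene [287, 316, 25, 11, 37] mean [ 0.5197 -0.1955  0.0349] rect [ 521.3 -196.2] [ 2.6 64.7] 76.0
scene [338, 342, 17, 22, 236] mean [ 0.6464 -0.2547  0.0349] rect [ 646.6 -253.6] [45.5 30.2] 81.1
scene [286, 361, 20, 24, 264] mean [ 0.5362 -0.3157  0.0349] rect [ 535.9 -314.8] [44.3 29.5] 74.1
side [183, 219, 7, 33, 78] mean [0.8566 0.201  0.0326] rect [858.7 196.9] [  6.2 180.3] 27.2
side [246, 226, 20, 19, 42] mean [0.664  0.1763 0.0369] rect [664.6 180.5] [100.6   4.1] 74.9
side [284, 240, 65, 20, 293] mean [0.4916 0.2499 0.0368] rect [487.6 235. ] [175.   67.3] 15.4
side [141, 266, 122, 134, 997] mean [0.6746 0.5479 0.0351] rect [665.2 513. ] [392.8  13.5] 74.7
side [271, 282, 21, 16, 181] mean [0.5507 0.3959 0.0333] rect [551.8 395. ] [45.1 30.5] 62.8
350 362 [0.554 0.395 0.032]
350 390 [ 0.548  0.431 -0.002]
375 350 [ 0.521  0.315 -0.001]
420 330 [ 0.448  0.09  -0.108]
380 285 [0.519 0.254 0.111]
340 300 [0.603 0.25  0.067]
355 285 [0.568 0.262 0.113]
400 250 [0.498 0.092 0.109]
430 260 [0.425 0.191 0.14 ]
390 270 [0.508 0.187 0.109]
```

View pics/sidec.png

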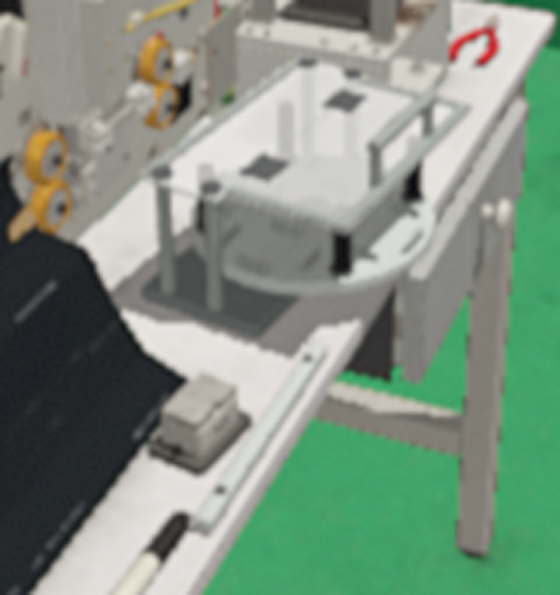

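Crop: closed cover with bar handle (crop 400,128), two black pegs at the front (343,255 and 412,180), so a nest is at the front; a die stands at (200,420) between tray and rail.

Run:
```python
from h import *
im=grab("side");P=cloud(im);box=(P[...,0]>.35)&(P[...,0]<.7)&(P[...,1]>.05)&(P[...,1]<.32)
def rep(n,m):
    p=P[m]; r=cv2.minAreaRect((p[:,:2]*1000).astype(np.float32));print(n,len(p),p.mean(0).round(4),np.round(r[0],1),np.round(r[1],1),round(r[2],1));return p
p=rep("bar",box&(P[...,2]>.135)&(P[...,2]<.16)&(P[...,0]<.5))
print(p[np.argsort(p[:,1])][::max(1,len(p)//20)].round(3).tolist())
p=rep("cover",box&(P[...,2]>.1)&(P[...,2]<.118))
p=rep("base",box&(P[...,2]>.007)&(P[...,2]<.017))
# disc rim
m=box&(P[...,2]>.038)&(P[...,2]<.046)&(P[...,0]<.5)
p=P[m];A=np.c_[2*p[:,:2],np.ones(len(p))];
print(len(p),p[::max(1,len(p)//15)].round(3).tolist())
# scene view
im=grab("scene");P=cloud(im);box=(P[...,0]>.35)&(P[...,0]<.7)&(P[...,1]>.05)&(P[...,1]<.32)
p=rep("sbar",box&(P[...,2]>.137)&(P[...,2]<.16)&(P[...,0]<.5))
p=rep("scover",box&(P[...,2]>.1)&(P[...,2]<.118))
c=im["pixels"][140:230,255:375,::-1];cv2.imwrite("pics/scenec.png",cv2.resize(c,None,fx=5,fy=5,interpolation=cv2.INTER_CUBIC))
```

```text
bar 128 [0.4362 0.211  0.1455] [433.9 204.4] [99.6 12.7] 65.6
[[0.417, 0.157, 0.147], [0.414, 0.166, 0.143], [0.416, 0.171, 0.136], [0.427, 0.177, 0.147], [0.421, 0.181, 0.147], [0.429, 0.186, 0.149], [0.431, 0.19, 0.148], [0.431, 0.195, 0.148], [0.428, 0.2, 0.145], [0.432, 0.204, 0.15], [0.435, 0.21, 0.149], [0.434, 0.213, 0.14], [0.444, 0.219, 0.148], [0.446, 0.225, 0.149], [0.45, 0.228, 0.147], [0.443, 0.234, 0.148], [0.445, 0.238, 0.145], [0.449, 0.242, 0.149], [0.456, 0.245, 0.136], [0.456, 0.247, 0.146], [0.454, 0.248, 0.147], [0.451, 0.25, 0.142]]
cover 2719 [0.5233 0.1955 0.1099] [540.8 201.1] [304.2 252.3] 75.0
base 424 [0.5626 0.2512 0.0103] [543.1 253.6] [ 65.7 165.9] 61.5
520 [[0.443, 0.124, 0.04], [0.45, 0.152, 0.04], [0.462, 0.171, 0.042], [0.421, 0.167, 0.039], [0.442, 0.181, 0.039], [0.417, 0.184, 0.04], [0.467, 0.197, 0.038], [0.445, 0.204, 0.041], [0.421, 0.208, 0.042], [0.457, 0.222, 0.043], [0.421, 0.216, 0.039], [0.458, 0.235, 0.042], [0.495, 0.249, 0.042], [0.455, 0.245, 0.04], [0.487, 0.255, 0.038], [0.488, 0.265, 0.039]]
sbar 120 [0.4381 0.1973 0.1481] [437.3 201.1] [97.2 14.1] 68.4
scover 2355 [0.5078 0.1917 0.1118] [505.3 178.9] [218.6 164.9] 67.7
```

View pics/scenec.png

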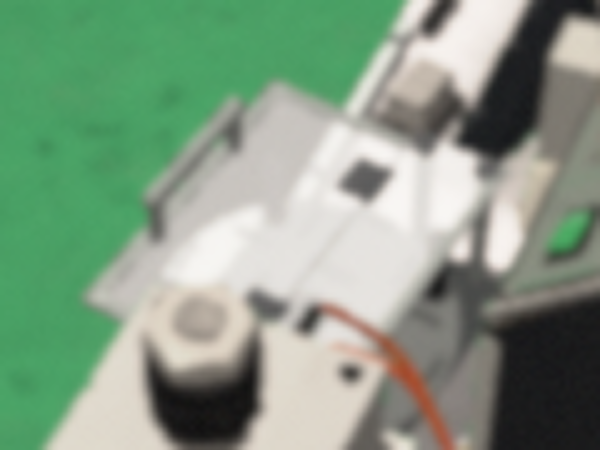

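Scene crop: the same closed cover, handle at crop (195,155), and the left die at (425,95). Now a height map of the obstacles.

Run:
```python
from h import *
H=np.full((18,28),-1.)
for n in("scene","side"):
    im=grab(n);P=cloud(im)[im["z_map"]>0]
    i=((P[:,0]-.2)/.04).astype(int);j=((P[:,1]+.56)/.04).astype(int)
    ok=(P[:,0]>.2)&(P[:,1]>-.56)&(i<18)&(j<28)&(P[:,2]>-.03)
    np.maximum.at(H,(i[ok],j[ok]),P[ok,2])
print("y    ",*["%4d"%(-54+4*k) for k in range(28)])
for i in range(18): print("%.2f"%(.22+.04*i),*["   ." if h<-.5 else "%4d"%round(h*1000) for h in H[i]])
```

```text
y      -54  -50  -46  -42  -38  -34  -30  -26  -22  -18  -14  -10   -6   -2    2    6   10   14   18   22   26   30   34   38   42   46   50   54
0.22    .    .    .    .    .    .    .    .    .    .    .    .    .    .    .    .    .    .    .    .    .    .    .    .    .    .  581  625
0.26    .    .    .    .    .    .    .    .    .    .    .    .    .    .    .    .    .    .    .    .    .    .    .    .    .    .    .    .
0.30    .    .    .    .    .    5    2    .    .    .    .    .    .    .    .    .    .    .    .    .    .    .    .    .    .    .    .    .
0.34    .    .    .    .    .    4    4    4    4    3    1    .    .    .    .    .    .    .    .    .    .    .    .    .    .    .    .    .
0.38    .    .    .    .    .  129   14   14   16   16    5    4    3    0    0    .  115  115    .    .    .    .    .    .    .    .    .    .
0.42    .    .    .    .  169  175  174  153  156  107  300  276  102    1    0    0  116  153  154  150   42    .    .    .    .    .    .    .
0.46    .    .    .    .    4  132  174  174  173  232  301  301  301  301  105  110
[... 955 characters left out ...]
    .   28   28   30   36   37   49   65  342  343  344  344  344  343  343  344  344  344  340  331  321  213  153  153
0.78    .    .    .    .    .   10   14   14   32   34   35   57  344  343  344  343  344  344  344  343  344  344  344  343  342  217  209  163
0.82    .    .    .    .    .    8   16   14   28   27   31   35  343  343  343  343  343  343  344  344  344  344  343  343  343  206  200  216
0.86    .  560  560  562    .   12   20   21   49   61   65  341  343  344  343  343  344  343  344  343  343  344  344  343  341  208  180  233
0.90    .  529  603  603  604  604  565  559   49   61   66  343  344  344  343  344  343  344  344  344  344  344  344  343  212  217  218  216
```

```bash
cat > go.py <<'E'
import sys
from h import *
# usage: go.py x,y,z[,psi] ... : prints tool-frame shift (mm) of each leg and twist first
s=ctrl.get_state();p=np.array(s["ee_pos"]);R=np.array(s["orientation"]).reshape(3,3)
print("t",round(s["time_s"],1),"p",p.round(4),"psi",round(np.degrees(np.arctan2(R[1,1],R[0,1])),2),"F",np.round(s["force"],1),"w",round(s["width"],4),"gf",round(s["gripper_force"],1))
for a in sys.argv[1:]:
    t=[float(v) for v in a.split(",")]
    if len(t)>3:
        psi=np.degrees(np.arctan2(R[1,1],R[0,1]));d=-((t[3]-psi+180)%360-180)
        R=R@cv2.Rodrigues(np.array([0,0,np.radians(d)]))[0];print("twist",round(d/5,2),"units")
    d=R.T@(np.array(t[:3])-p);print(a,"->",(d*1000).round(1),"mm, rows>=",int(np.ceil(np.linalg.norm(d)/.05)));p=np.array(t[:3])
E
python3 go.py .40,.27,.34,157
```

```text
t 0.5 p [0.1661 0.5243 0.2313] psi 72.42 F [-0.1 -0.2  0.1] w 0.0854 gf 0.0
twist -16.92 units
.40,.27,.34,157 -> [ 142.7 -314.7 -108.7] mm, rows>= 8
```

Call:
drive_tool:
  commands:
    - {"dz":-0.03,"twist":-1.7}
    - {"dz":-0.03,"twist":-1.7}
    - {"dz":-0.03,"twist":-1.7}
    - {"dz":-0.02,"twist":-1.7}
    - {"twist":-1.7}
    - {"twist":-1.7}
    - {"twist":-1.7}
    - {"twist":-1.7}

```text
invalid input at $.commands[0]: expected keys dx, dy, dz, twist
```

Call:
drive_tool:
  commands:
    - {"twist":-1.7}
    - {"twist":-1.6}
    - {}

```text
invalid input at $.commands[0]: expected keys dx, dy, dz, twist
```

Call:
drive_tool:
  commands:
    - {"dx":0.018,"dy":-0.039}
    - {"dx":0.018,"dy":-0.039}
    - {"dx":0.018,"dy":-0.039}
    - {"dx":0.018,"dy":-0.039}
    - {"dx":0.018,"dy":-0.039}
    - {"dx":0.018,"dy":-0.039}
    - {"dx":0.018,"dy":-0.039}
    - {"dx":0.017,"dy":-0.042}
  grip: 0.5

```text
invalid input at $.commands[0]: expected keys dx, dy, dz, twist
```

Call:
drive_tool:
  commands:
    - {}
    - {}
    - {}

```text
invalid input at $.commands[0]: expected keys dx, dy, dz, twist
```

```bash
python3 go.py .40,.27,.34,157
python3 - <<'E'
from h import *
im=grab("wrist");save(im,"w1")
P=cloud(im);box=(P[...,0]>.35)&(P[...,0]<.7)&(P[...,1]>.05)&(P[...,1]<.33)
for a,b in((.137,.16),(.1,.118)):
    m=box&(P[...,2]>a)&(P[...,2]<b);
    if a>.13:m&=P[...,0]<.5
    p=P[m]
    if len(p)<10: print(len(p));continue
    r=cv2.minAreaRect((p[:,:2]*1000).astype(np.float32));print(len(p),p.mean(0),r)
E
```

```text
t 0.5 p [0.1661 0.5243 0.2313] psi 72.42 F [-0.1 -0.2  0.1] w 0.0854 gf 0.0
twist -16.92 units
.40,.27,.34,157 -> [ 142.7 -314.7 -108.7] mm, rows>= 8
0
0
```

View pics/w1.png

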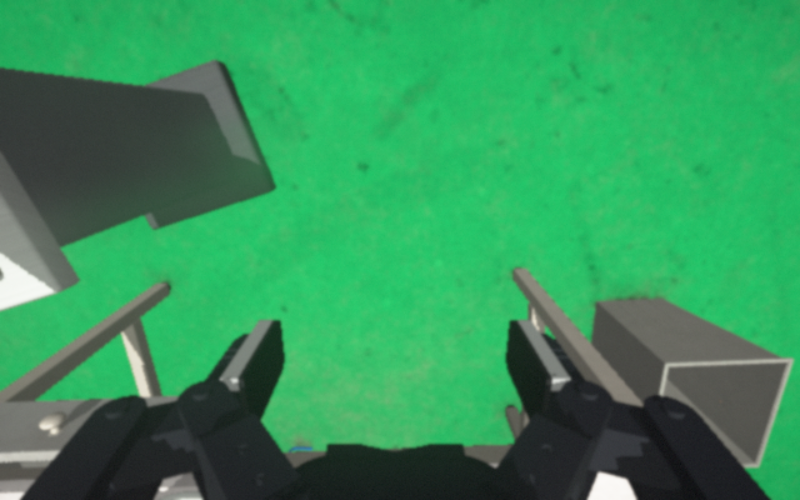

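The picture is unchanged because the moves were refused: every row needs all four keys.

Call:
drive_tool:
  commands:
    - {"dx":0,"dy":0,"dz":-0.03,"twist":-1.7}
    - {"dx":0,"dy":0,"dz":-0.03,"twist":-1.7}
    - {"dx":0,"dy":0,"dz":-0.03,"twist":-1.7}
    - {"dx":0,"dy":0,"dz":-0.02,"twist":-1.7}
    - {"dx":0,"dy":0,"dz":0,"twist":-1.7}
    - {"dx":0,"dy":0,"dz":0,"twist":-1.7}
    - {"dx":0,"dy":0,"dz":0,"twist":-1.7}
    - {"dx":0,"dy":0,"dz":0,"twist":-1.7}

```text
time_s: 1.35
ee_pos: [0.1661, 0.5243, 0.3413]
orientation: [[-0.632, -0.775, 0.0], [-0.775, 0.632, 0.0], [-0.0, 0.0, -1.0]]
force: [0.1, -1.0, -0.0]
width: 0.0854
gripper_force: 0.0
```

Call:
drive_tool:
  commands:
    - {"dx":0,"dy":0,"dz":0,"twist":-1.7}
    - {"dx":0,"dy":0,"dz":0,"twist":-1.6}
    - {"dx":0,"dy":0,"dz":0,"twist":0}

```text
time_s: 1.65
ee_pos: [0.1661, 0.5243, 0.3413]
orientation: [[-0.39, -0.921, 0.0], [-0.921, 0.39, -0.0], [-0.0, -0.0, -1.0]]
force: [0.3, -0.5, -0.4]
width: 0.0852
gripper_force: 0.0
```

Call:
drive_tool:
  commands:
    - {"dx":0.018,"dy":-0.039,"dz":0,"twist":0}
    - {"dx":0.018,"dy":-0.039,"dz":0,"twist":0}
    - {"dx":0.018,"dy":-0.039,"dz":0,"twist":0}
    - {"dx":0.018,"dy":-0.039,"dz":0,"twist":0}
    - {"dx":0.018,"dy":-0.039,"dz":0,"twist":0}
    - {"dx":0.018,"dy":-0.039,"dz":0,"twist":0}
    - {"dx":0.018,"dy":-0.039,"dz":0,"twist":0}
    - {"dx":0.017,"dy":-0.042,"dz":0,"twist":0}
  grip: 0.5

```text
time_s: 2.45
ee_pos: [0.4005, 0.2678, 0.3416]
orientation: [[-0.396, -0.918, 0.001], [-0.918, 0.396, 0.0], [-0.001, -0.0, -1.0]]
force: [-0.2, 1.2, 0.5]
width: 0.0427
gripper_force: 0.0
```

Call:
drive_tool:
  commands:
    - {"dx":0,"dy":0,"dz":0,"twist":0}
    - {"dx":0,"dy":0,"dz":0,"twist":0}
    - {"dx":0,"dy":0,"dz":0,"twist":0}

```text
time_s: 2.75
ee_pos: [0.3994, 0.2697, 0.3414]
orientation: [[-0.394, -0.919, 0.0], [-0.919, 0.394, 0.0], [-0.0, 0.0, -1.0]]
force: [-0.5, 0.7, -0.7]
width: 0.0424
gripper_force: 0.0
```

```bash
python3 go.py .40,.27,.34,157
cat > st.py <<'E'
from h import *
def st(name):
    im=grab("wrist");save(im,name)
    P=cloud(im);box=(P[...,0]>.35)&(P[...,0]<.7)&(P[...,1]>.05)&(P[...,1]<.33)
    for a,b in((.137,.16),(.1,.118)):
        m=box&(P[...,2]>a)&(P[...,2]<b);
        if a>.13:m&=P[...,0]<.5
        p=P[m]
        if len(p)<10: print(len(p));continue
        r=cv2.minAreaRect((p[:,:2]*1000).astype(np.float32));print(len(p),p.mean(0).round(4),r)
    return im,P
E
python3 -c "
from st import *;st('w2')"
```

```text
t 2.8 p [0.3994 0.2697 0.3414] psi 156.82 F [-0.5  0.7 -0.7] w 0.0424 gf 0.0
twist -0.04 units
.40,.27,.34,157 -> [-0.5 -0.5  1.4] mm, rows>= 1
1030 [0.4334 0.2006 0.149 ] ((435.11810302734375, 202.47207641601562), (95.25442504882812, 12.25564956665039), 67.37775421142578)
26732 [0.5099 0.1658 0.1114] ((541.6932373046875, 205.8274383544922), (317.4433898925781, 252.7645263671875), 75.26805114746094)
```

View pics/w2.png

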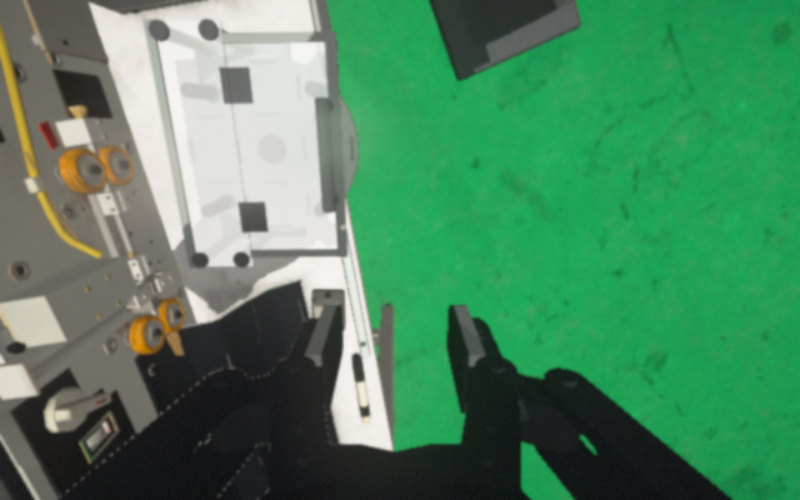

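The wrist view shows the stand (cover x 180–345, y 30–260), handle at right edge (325,150), left die (328,300) and marker (360,385). The bar measures at (0.435, 0.2025), stand yaw −22.6°.

```bash
python3 go.py .435,.2025,.2,157.4 .435,.2025,.127
```

```text
t 2.8 p [0.3991 0.27   0.3414] psi 156.9 F [-0.2 -0.4 -0.9] w 0.0428 gf 0.0
twist -0.1 units
.435,.2025,.2,157.4 -> [ 48.6 -59.  141.4] mm, rows>= 4
.435,.2025,.127 -> [ 0. -0. 73.] mm, rows>= 2
```

Call:
drive_tool:
  commands:
    - {"dx":0.012,"dy":-0.015,"dz":0.035,"twist":-0.1}
    - {"dx":0.012,"dy":-0.015,"dz":0.035,"twist":0}
    - {"dx":0.012,"dy":-0.015,"dz":0.035,"twist":0}
    - {"dx":0.0126,"dy":-0.014,"dz":0.036,"twist":0}
    - {"dx":0,"dy":0,"dz":0.025,"twist":0}
    - {"dx":0,"dy":0,"dz":0.025,"twist":0}
    - {"dx":0,"dy":0,"dz":0.023,"twist":0}
    - {"dx":0,"dy":0,"dz":0,"twist":0}

```text
time_s: 3.6
ee_pos: [0.4333, 0.2023, 0.1251]
orientation: [[-0.383, -0.924, -0.004], [-0.924, 0.383, -0.001], [0.003, 0.004, -1.0]]
force: [-0.3, 0.4, 1.1]
width: 0.0426
gripper_force: 0.0
```

Call:
drive_tool:
  commands:
    - {"dx":0,"dy":0,"dz":0,"twist":0}
    - {"dx":0,"dy":0,"dz":0,"twist":0}
    - {"dx":0,"dy":0,"dz":0,"twist":0}
    - {"dx":0,"dy":0,"dz":0,"twist":0}
    - {"dx":0,"dy":0,"dz":0,"twist":0}
  grip: 0

```text
time_s: 4.1
ee_pos: [0.4354, 0.2026, 0.1288]
orientation: [[-0.383, -0.924, 0.001], [-0.924, 0.383, 0.002], [-0.002, -0.0, -1.0]]
force: [-4.4, 3.0, 4.6]
width: 0.0096
gripper_force: 58.5
```

```bash
python3 go.py
python3 - <<'E'
import numpy as np
r=np.hypot(90,36);a0=np.arctan2(36,-90)
q=[np.array([r*np.cos(a0-t),r*np.sin(a0-t)]) for t in np.linspace(0,1.6,17)]
for a,b in zip(q,q[1:]): d=b-a;print("stand dx %.1f dz %.1f"%(d[0],d[1]))
E
```

```text
t 4.1 p [0.4354 0.2026 0.1288] psi 157.46 F [-4.4  3.   4.6] w 0.0096 gf 58.5
stand dx 4.0 dz 8.8
stand dx 4.9 dz 8.4
stand dx 5.7 dz 7.8
stand dx 6.5 dz 7.2
stand dx 7.2 dz 6.5
stand dx 7.8 dz 5.8
stand dx 8.3 dz 5.0
stand dx 8.8 dz 4.1
stand dx 9.1 dz 3.2
stand dx 9.4 dz 2.3
stand dx 9.6 dz 1.4
stand dx 9.7 dz 0.4
stand dx 9.7 dz -0.6
stand dx 9.6 dz -1.5
stand dx 9.4 dz -2.5
stand dx 9.1 dz -3.4
```

Call:
drive_tool:
  commands:
    - {"dx":0,"dy":-0.004,"dz":-0.0088,"twist":0}
    - {"dx":0,"dy":-0.005,"dz":-0.0084,"twist":0}
    - {"dx":0,"dy":-0.0057,"dz":-0.0078,"twist":0}
    - {"dx":0,"dy":-0.0065,"dz":-0.0072,"twist":0}
    - {"dx":0,"dy":0,"dz":0,"twist":0}

```text
time_s: 4.6
ee_pos: [0.4537, 0.195, 0.1614]
orientation: [[-0.383, -0.924, -0.002], [-0.924, 0.383, 0.004], [-0.003, 0.003, -1.0]]
force: [-12.0, 7.4, 8.0]
width: 0.0099
gripper_force: 59.0
```

```bash
python3 go.py; python3 -c "
from st import *
im=grab('side');cv2.imwrite('pics/s1.png',cv2.resize(im['pixels'][150:345,225:425,::-1],None,fx=3,fy=3))"
```

```text
t 4.6 p [0.4537 0.195  0.1614] psi 157.48 F [-12.    7.4   8. ] w 0.0099 gf 59.0
```

View pics/s1.png

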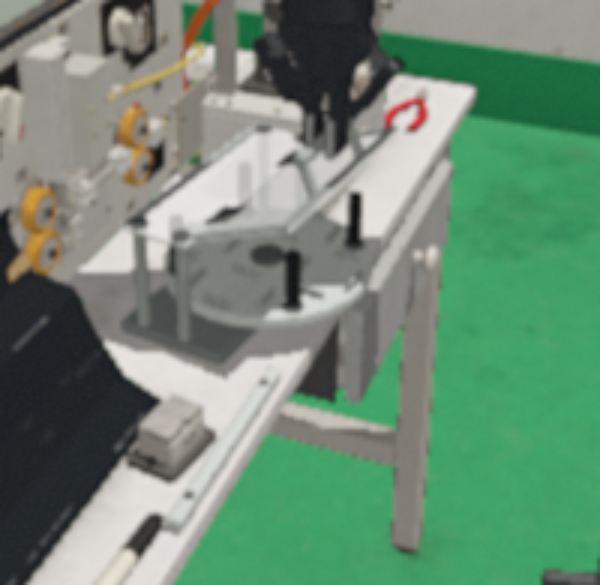

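The cover is lifting with the grip (cover edge at px 340,185); the table and its two front pegs (292,280; 355,220) are visible. Moderate force, continue.

Call:
drive_tool:
  commands:
    - {"dx":0,"dy":-0.0072,"dz":-0.0065,"twist":0}
    - {"dx":0,"dy":-0.0078,"dz":-0.0058,"twist":0}
    - {"dx":0,"dy":-0.0083,"dz":-0.005,"twist":0}
    - {"dx":0,"dy":-0.0088,"dz":-0.0041,"twist":0}
    - {"dx":0,"dy":0,"dz":0,"twist":0}

```text
time_s: 5.15
ee_pos: [0.4841, 0.1825, 0.1847]
orientation: [[-0.383, -0.924, 0.002], [-0.924, 0.383, 0.003], [-0.004, -0.0, -1.0]]
force: [-14.8, 4.7, 25.3]
width: 0.0095
gripper_force: 61.5
```

Call:
drive_tool:
  commands:
    - {"dx":0,"dy":-0.0091,"dz":-0.0032,"twist":0}
    - {"dx":0,"dy":-0.0094,"dz":-0.0023,"twist":0}
    - {"dx":0,"dy":-0.0096,"dz":-0.0014,"twist":0}
    - {"dx":0,"dy":-0.0097,"dz":-0.0004,"twist":0}
    - {"dx":0,"dy":0,"dz":0,"twist":0}

```text
time_s: 5.65
ee_pos: [0.5212, 0.167, 0.1897]
orientation: [[-0.384, -0.923, 0.003], [-0.923, 0.384, 0.001], [-0.002, -0.002, -1.0]]
force: [0.1, 2.7, 7.2]
width: 0.0096
gripper_force: 63.4
```

```bash
python3 go.py
```

```text
t 5.7 p [0.5212 0.167  0.1897] psi 157.41 F [0.1 2.7 7.2] w 0.0096 gf 63.4
```

Call:
drive_tool:
  commands:
    - {"dx":0,"dy":-0.0097,"dz":0.0006,"twist":0}
    - {"dx":0,"dy":-0.0096,"dz":0.0015,"twist":0}
    - {"dx":0,"dy":-0.0094,"dz":0.0025,"twist":0}
    - {"dx":0,"dy":-0.009,"dz":0.003,"twist":0}
    - {"dx":0,"dy":0,"dz":0,"twist":0}

```text
time_s: 6.15
ee_pos: [0.5541, 0.1529, 0.1815]
orientation: [[-0.384, -0.924, -0.001], [-0.924, 0.384, 0.002], [-0.002, 0.002, -1.0]]
force: [-7.6, 6.2, 10.0]
width: 0.0096
gripper_force: 64.0
```

```bash
python3 go.py
```

```text
t 6.2 p [0.5541 0.1529 0.1815] psi 157.45 F [-7.6  6.2 10. ] w 0.0096 gf 64.0
```

Call:
drive_tool:
  commands:
    - {"dx":0,"dy":0,"dz":0,"twist":0}
    - {"dx":0,"dy":0,"dz":0,"twist":0}
    - {"dx":0,"dy":0,"dz":0,"twist":0}
    - {"dx":0,"dy":0,"dz":0,"twist":0}
  grip: 0.45

```text
time_s: 6.55
ee_pos: [0.5546, 0.152, 0.1805]
orientation: [[-0.384, -0.923, 0.0], [-0.923, 0.384, -0.0], [0.0, -0.0, -1.0]]
force: [0.3, -0.1, 0.3]
width: 0.0382
gripper_force: 0.0
```

Call:
drive_tool:
  commands:
    - {"dx":0,"dy":-0.008,"dz":0,"twist":0}
    - {"dx":0,"dy":-0.008,"dz":0,"twist":0}
    - {"dx":0,"dy":0,"dz":0,"twist":0}
    - {"dx":0,"dy":0.008,"dz":0,"twist":0}
    - {"dx":0,"dy":0.008,"dz":0,"twist":0}
    - {"dx":0,"dy":0,"dz":-0.04,"twist":0}
    - {"dx":0,"dy":0,"dz":-0.045,"twist":0}
    - {"dx":0,"dy":0,"dz":-0.045,"twist":0}

```text
time_s: 7.35
ee_pos: [0.5542, 0.1521, 0.3122]
orientation: [[-0.384, -0.923, 0.0], [-0.923, 0.384, -0.0], [0.0, -0.0, -1.0]]
force: [1.9, -0.5, 0.9]
width: 0.0384
gripper_force: 0.0
```

Call:
drive_tool:
  commands:
    - {"dx":0,"dy":0.045,"dz":0,"twist":0}
    - {"dx":0,"dy":0.045,"dz":0,"twist":0}
    - {"dx":-0.04,"dy":0.02,"dz":0,"twist":0}
    - {"dx":-0.04,"dy":0,"dz":0,"twist":0}
    - {"dx":0,"dy":0,"dz":0,"twist":0}
    - {"dx":0,"dy":0,"dz":0,"twist":0}
    - {"dx":0,"dy":0,"dz":0,"twist":0}

```text
time_s: 8.05
ee_pos: [0.4836, 0.2678, 0.3105]
orientation: [[-0.384, -0.923, -0.0], [-0.923, 0.384, -0.0], [0.0, -0.0, -1.0]]
force: [0.1, -0.1, 0.5]
width: 0.0382
gripper_force: 0.0
```

```bash
python3 go.py;python3 - <<'E'
from h import *
im=grab("wrist");save(im,"w3");P=cloud(im);q=im["pixels"].astype(int)
box=(P[...,0]>.38)&(P[...,0]<.65)&(P[...,1]>.03)&(P[...,1]<.33)
# black peg tops
m=(box&(P[...,2]>.091)&(P[...,2]<.103)&(q.max(-1)<70)).astype(np.uint8)
k,l,s,c=cv2.connectedComponentsWithStats(m)
for i in range(1,k):
    if s[i,4]>15: print("peg",s[i,4],c[i].round(),P[l==i].mean(0).round(4))
m=box&(P[...,2]>.18)&(P[...,2]<.26)
p=P[m];r=cv2.minAreaRect((p[:,:2]*1000).astype(np.float32));print("up",len(p),p.mean(0),r)
m=(box&(P[...,2]>.046)&(P[...,2]<.054)).astype(np.uint8)
k,l,s,c=cv2.connectedComponentsWithStats(m)
for i in range(1,k):
    if s[i,4]>20: print("lip",s[i,4],c[i].round(),P[l==i].mean(0).round(4))
E
```

```text
t 8.1 p [0.4836 0.2678 0.3105] psi 157.4 F [ 0.1 -0.1  0.5] w 0.0382 gf 0.0
peg 189 [105.  31.] [0.6281 0.0543 0.0972]
peg 131 [317.  37.] [0.4298 0.143  0.0963]
peg 75 [317. 146.] [0.4732 0.247  0.0964]
peg 75 [216. 251.] [0.645  0.3229 0.0939]
up 17359 [0.59364904 0.15195382 0.21001756] ((597.7760009765625, 160.6781005859375), (186.28504943847656, 154.3509521484375), 67.34139251708984)
lip 79 [266.  14.] [0.4715 0.0923 0.0493]
lip 263 [133.  53.] [0.6345 0.0688 0.05  ]
lip 65 [297.  38.] [0.4488 0.1287 0.0496]
lip 30 [316.  48.] [0.4329 0.1466 0.048 ]
lip 63 [269.  63.] [0.4911 0.14   0.0496]
lip 63 [320.  64.] [0.4346 0.1647 0.0496]
lip 509 [270.  95.] [0.505  0.1732 0.0478]
lip 65 [299.  95.] [0.4718 0.187  0.0496]
lip 63 [341.  94.] [0.4239 0.2066 0.0497]
lip 40 [320. 124.] [0.4614 0.229  0.0498]
lip 42 [271. 124.] [0.519  0.2064 0.0499]
lip 58 [299. 145.] [0.4965 0.2436 0.0493]
lip 25 [315. 138.] [0.4738 0.2444 0.048 ]
lip 43 [273. 164.] [0.5384 0.2542 0.0491]
lip 33 [242. 232.] [0.6211 0.3255 0.0497]
```

View pics/w3.png

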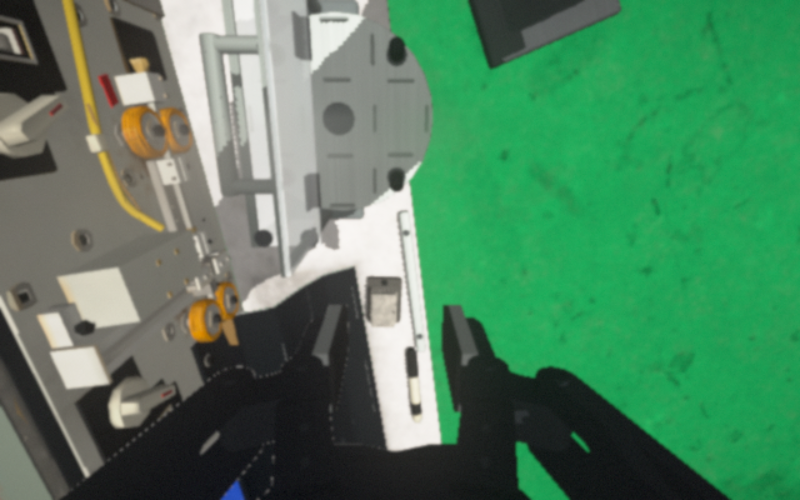

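The cover stands open (plate at x≈285, handle at x≈210–260), front nest empty with lips around (390,118), pegs at (397,50) and (397,180), left die at (383,300). Front nest centre: (0.448, 0.197).

```bash
python3 - <<'E'
from dies import *
dies("wrist",(.4,.64,.33,.5));dies("side",(.4,.64,.36,.45))
E
python3 go.py .552,.395,.15,152.8
```

```text
wrist [248, 227, 11, 27, 159] mean [0.6181 0.3497 0.035 ] rect [618.7 351.1] [43.4  8.6] 75.0
wrist [297, 234, 20, 28, 514] mean [0.55   0.3908 0.035 ] rect [550.4 392. ] [44.7 27.9] 65.2
side [239, 275, 17, 22, 116] mean [0.631  0.3914 0.0348] rect [631.7 393.7] [68.7 11.3] 75.6
side [271, 282, 21, 16, 177] mean [0.5508 0.3959 0.0335] rect [551.1 395.7] [45.8 29.4] 65.2
t 8.2 p [0.4837 0.2675 0.3108] psi 157.35 F [ 0.   0.  -0.3] w 0.0382 gf 0.0
twist 0.91 units
.552,.395,.15,152.8 -> [-144.6   -2.4  160.9] mm, rows>= 5
```

```bash
python3 - <<'E'
from h import *
im=grab("wrist");P=cloud(im)
c=np.array([.5505,.3935]);u=np.array([.907,-.42]);n=np.array([.42,.907])
d=P[...,:2]-c;a=d@u;b=d@n;m=(abs(b)<.012)&(abs(a)<.1)
for k in range(-60,100,10):
    q=m&(abs(a*1000-k)<4)
    if q.any(): print(k,P[q][:,2].max().round(3),q.sum())
E
python3 go.py .5505,.3935,.12,155.2 .5505,.3935,.015
```

```text
-60 -0.749 2
-50 0.015 37
-40 0.016 68
-30 0.015 67
-20 0.01 65
-10 0.038 77
0 0.037 76
10 0.037 72
20 0.028 63
30 0.006 79
40 0.011 70
50 0.014 51
60 0.017 52
70 0.033 70
80 0.045 96
90 0.067 131
t 8.2 p [0.4837 0.2675 0.3109] psi 157.35 F [-0.3  0.1  0.8] w 0.0384 gf 0.0
twist 0.43 units
.5505,.3935,.12,155.2 -> [-142.4   -7.7  190.9] mm, rows>= 5
.5505,.3935,.015 -> [  0.   0. 105.] mm, rows>= 3
```

Call:
drive_tool:
  commands:
    - {"dx":-0.029,"dy":-0.002,"dz":0.03,"twist":0.43}
    - {"dx":-0.029,"dy":-0.002,"dz":0.03,"twist":0}
    - {"dx":-0.029,"dy":-0.002,"dz":0.035,"twist":0}
    - {"dx":-0.029,"dy":-0.002,"dz":0.035,"twist":0}
    - {"dx":-0.0264,"dy":0,"dz":0.035,"twist":0}
    - {"dx":0,"dy":0,"dz":0.026,"twist":0}
    - {"dx":0,"dy":0,"dz":0,"twist":0}
    - {"dx":0,"dy":0,"dz":0,"twist":0}
  grip: 0.55

```text
time_s: 9.05
ee_pos: [0.5496, 0.3942, 0.1202]
orientation: [[-0.419, -0.908, -0.0], [-0.908, 0.419, -0.0], [0.0, 0.0, -1.0]]
force: [0.2, -0.5, 1.2]
width: 0.0469
gripper_force: 0.0
```

```bash
python3 - <<'E'
from dies import *
dies("wrist",(.5,.6,.33,.45))
E
python3 go.py .5505,.3935,.12,155.2 .5505,.3935,.016
```

```text
wrist [295, 172, 37, 55, 1959] mean [0.5499 0.3907 0.035 ] rect [550.3 391.8] [44.3 27.9] 65.9
t 9.1 p [0.5501 0.3945 0.1214] psi 155.23 F [-1.1  0.1 -0.3] w 0.0468 gf 0.0
twist 0.01 units
.5505,.3935,.12,155.2 -> [ 0.7 -0.8  1.4] mm, rows>= 1
.5505,.3935,.016 -> [2.00e-01 1.00e-01 1.04e+02] mm, rows>= 3
```

Call:
drive_tool:
  commands:
    - {"dx":0.001,"dy":-0.0005,"dz":0.035,"twist":0}
    - {"dx":0,"dy":0,"dz":0.035,"twist":0}
    - {"dx":0,"dy":0,"dz":0.025,"twist":0}
    - {"dx":0,"dy":0,"dz":0.01,"twist":0}
    - {"dx":0,"dy":0,"dz":0,"twist":0}

```text
time_s: 9.6
ee_pos: [0.5498, 0.3934, 0.0153]
orientation: [[-0.419, -0.908, 0.0], [-0.908, 0.419, 0.0], [-0.0, -0.0, -1.0]]
force: [0.1, -0.4, -0.3]
width: 0.0467
gripper_force: 0.0
```

Call:
drive_tool:
  commands:
    - {"dx":0,"dy":0,"dz":0,"twist":0}
    - {"dx":0,"dy":0,"dz":0,"twist":0}
    - {"dx":0,"dy":0,"dz":0,"twist":0}
    - {"dx":0,"dy":0,"dz":0,"twist":0}
  grip: 0

```text
time_s: 10.0
ee_pos: [0.5508, 0.3943, 0.0173]
orientation: [[-0.418, -0.908, 0.004], [-0.908, 0.418, 0.002], [-0.003, -0.003, -1.0]]
force: [0.3, -1.3, 6.4]
width: 0.0305
gripper_force: 61.8
```

```bash
python3 go.py .5505,.393,.15 .448,.197,.15,157.4 .448,.197,.06
```

```text
t 10.0 p [0.5508 0.3943 0.0173] psi 155.27 F [ 0.3 -1.3  6.4] w 0.0305 gf 61.8
.5505,.393,.15 -> [   0.9   -0.6 -132.7] mm, rows>= 3
twist -0.43 units
.448,.197,.15,157.4 -> [220.3  19.3  -0.7] mm, rows>= 5
.448,.197,.06 -> [ 0.3  0.3 90. ] mm, rows>= 2
```

Call:
drive_tool:
  commands:
    - {"dx":0,"dy":0,"dz":-0.025,"twist":0}
    - {"dx":0,"dy":0,"dz":-0.035,"twist":0}
    - {"dx":0,"dy":0,"dz":-0.04,"twist":0}
    - {"dx":0,"dy":0,"dz":-0.035,"twist":0}
    - {"dx":0,"dy":0,"dz":0,"twist":-0.43}

```text
time_s: 10.5
ee_pos: [0.5513, 0.3948, 0.1565]
orientation: [[-0.384, -0.923, 0.008], [-0.923, 0.384, 0.005], [-0.008, -0.006, -1.0]]
force: [1.0, 0.8, -4.4]
width: 0.0305
gripper_force: 60.8
```

Call:
drive_tool:
  commands:
    - {"dx":0.036,"dy":0.003,"dz":0,"twist":0}
    - {"dx":0.036,"dy":0.003,"dz":0,"twist":0}
    - {"dx":0.036,"dy":0.003,"dz":0,"twist":0}
    - {"dx":0.036,"dy":0.003,"dz":0,"twist":0}
    - {"dx":0.036,"dy":0.004,"dz":0,"twist":0}
    - {"dx":0.036,"dy":0.003,"dz":0,"twist":0}
    - {"dx":0.005,"dy":0,"dz":0,"twist":0}
    - {"dx":0,"dy":0,"dz":0,"twist":0}

```text
time_s: 11.3
ee_pos: [0.447, 0.1963, 0.1507]
orientation: [[-0.385, -0.923, 0.002], [-0.923, 0.385, 0.001], [-0.001, -0.001, -1.0]]
force: [0.4, 1.0, -4.3]
width: 0.0307
gripper_force: 60.7
```

```bash
cat > held.py <<'E'
from h import *
im=grab("wrist");P=cloud(im);R=im["T"]
s=ctrl.get_state();p=np.array(s["ee_pos"]);Rt=np.array(s["orientation"]).reshape(3,3)
Q=(P-p)@Rt # tool coords
m=(abs(Q[...,0])<.05)&(abs(Q[...,1])<.0135)&(Q[...,2]>-.035)&(Q[...,2]<.03)&(im["z_map"]>0)
q=Q[m];zt=np.median(q[:,2]);m&=abs(Q[...,2]-zt)<.006;q=Q[m]
mm=m.astype(np.uint8)
print("top z tool",zt.round(4),"x range",np.percentile(q[:,0],[1,99]).round(4),"n",len(q))
pw=P[m];r=cv2.minAreaRect((pw[:,:2]*1000).astype(np.float32));print(np.round(r[0],1),np.round(r[1],1),round(r[2],1))
E
python3 held.py;python3 go.py .448,.197,.15,157.4 .448,.197,.06
```

```text
top z tool -0.0177 x range [-0.0184  0.0251] n 5182
[446.4 194.2] [44.9 27. ] 67.4
t 11.3 p [0.4476 0.197  0.1505] psi 157.37 F [-0.3  0.4 -4.5] w 0.0307 gf 60.7
twist -0.01 units
.448,.197,.15,157.4 -> [-0.2 -0.4  0.5] mm, rows>= 1
.448,.197,.06 -> [ 0.1  0.1 90. ] mm, rows>= 2
```

Call:
drive_tool:
  commands:
    - {"dx":-0.0033,"dy":-0.0004,"dz":0.03,"twist":0}
    - {"dx":0,"dy":0,"dz":0.03,"twist":0}
    - {"dx":0,"dy":0,"dz":0.012,"twist":0}
    - {"dx":0,"dy":0,"dz":0,"twist":0}
    - {"dx":0,"dy":0,"dz":0.008,"twist":0}
    - {"dx":0,"dy":0,"dz":0.008,"twist":0}
    - {"dx":0,"dy":0,"dz":0.003,"twist":0}
    - {"dx":0,"dy":0,"dz":0,"twist":0}

```text
time_s: 12.15
ee_pos: [0.4491, 0.2002, 0.0592]
orientation: [[-0.384, -0.923, 0.001], [-0.923, 0.384, 0.001], [-0.001, -0.001, -1.0]]
force: [-1.3, 0.9, 0.1]
width: 0.0304
gripper_force: 61.4
```

```bash
python3 go.py; python3 held.py
```

```text
t 12.2 p [0.4491 0.2002 0.0592] psi 157.43 F [-1.3  0.9  0.1] w 0.0304 gf 61.4
top z tool -0.017 x range [-0.0486  0.0242] n 5405
[453.9 211.9] [74.6 27. ] 67.5
```

Call:
drive_tool:
  commands:
    - {"dx":0,"dy":0,"dz":0,"twist":0}
    - {"dx":0,"dy":0,"dz":0,"twist":0}
    - {"dx":0,"dy":0,"dz":0,"twist":0}
    - {"dx":0,"dy":0,"dz":-0.02,"twist":0}
    - {"dx":0,"dy":0,"dz":-0.04,"twist":0}
    - {"dx":0,"dy":0,"dz":-0.045,"twist":0}
    - {"dx":0,"dy":0,"dz":0,"twist":0}
  grip: 0.5

```text
time_s: 12.9
ee_pos: [0.4512, 0.2005, 0.169]
orientation: [[-0.384, -0.923, 0.009], [-0.923, 0.384, 0.002], [-0.005, -0.007, -1.0]]
force: [0.7, -0.3, -0.6]
width: 0.0424
gripper_force: 0.0
```

```bash
python3 go.py .4838,.273,.165 .4838,.273,.084
python3 - <<'E'
from dies import *
dies("wrist",(.4,.5,.14,.25),.068,.085)
E
```

```text
t 12.9 p [0.4512 0.2005 0.169 ] psi 157.42 F [ 0.7 -0.3 -0.6] w 0.0424 gf 0.0
.4838,.273,.165 -> [-79.5  -2.2   4.4] mm, rows>= 2
.4838,.273,.084 -> [ 0.4  0.6 81. ] mm, rows>= 2
wrist [299, 166, 40, 56, 2146] mean [0.4477 0.1971 0.0762] rect [448.2 198.6] [44.7 31.9] 67.9
wrist [305, 246, 16, 16, 150] mean [0.4722 0.2438 0.0766] rect [473.5 244.4] [ 5.9 13.7] 82.3
```

Call:
drive_tool:
  commands:
    - {"dx":-0.04,"dy":-0.002,"dz":0,"twist":0}
    - {"dx":-0.04,"dy":0,"dz":0.003,"twist":0}
    - {"dx":0,"dy":0,"dz":0,"twist":0}
    - {"dx":0,"dy":0,"dz":0,"twist":0}
    - {"dx":0,"dy":0,"dz":0.03,"twist":0}
    - {"dx":0,"dy":0,"dz":0.03,"twist":0}
    - {"dx":0,"dy":0,"dz":0.021,"twist":0}
    - {"dx":0,"dy":0,"dz":0,"twist":0}
  grip: 0

```text
time_s: 13.75
ee_pos: [0.4791, 0.2713, 0.0767]
orientation: [[-0.385, -0.923, -0.005], [-0.923, 0.385, -0.002], [0.004, 0.004, -1.0]]
force: [-0.7, -0.7, -0.2]
width: -0.0001
gripper_force: 0.0
```

Call:
drive_tool:
  commands:
    - {"dx":0.008,"dy":0,"dz":0,"twist":0}
    - {"dx":0.009,"dy":0.007,"dz":0,"twist":0}
    - {"dx":0.008,"dy":0.006,"dz":0,"twist":0}
    - {"dx":0.01,"dy":0.004,"dz":0,"twist":0}
    - {"dx":0.01,"dy":0.004,"dz":0,"twist":0}
    - {"dx":0.01,"dy":0.002,"dz":0,"twist":0}
    - {"dx":0.011,"dy":0.001,"dz":0,"twist":0}

```text
time_s: 14.45
ee_pos: [0.4336, 0.2209, 0.081]
orientation: [[-0.384, -0.923, 0.002], [-0.923, 0.384, 0.001], [-0.002, -0.001, -1.0]]
force: [0.1, 1.2, -0.3]
width: -0.0002
gripper_force: 0.7
```

Call:
drive_tool:
  commands:
    - {"dx":0.011,"dy":-0.001,"dz":0,"twist":0}
    - {"dx":0.01,"dy":-0.002,"dz":0,"twist":0}
    - {"dx":0.01,"dy":-0.004,"dz":0,"twist":0}
    - {"dx":0.01,"dy":-0.004,"dz":0,"twist":0}
    - {"dx":0.005,"dy":-0.003,"dz":0,"twist":0}
    - {"dx":0,"dy":0,"dz":0,"twist":0}
    - {"dx":-0.01,"dy":0,"dz":-0.02,"twist":0}
    - {"dx":-0.02,"dy":0,"dz":-0.05,"twist":0}

```text
time_s: 15.25
ee_pos: [0.4382, 0.199, 0.144]
orientation: [[-0.385, -0.923, -0.007], [-0.923, 0.385, -0.002], [0.004, 0.005, -1.0]]
force: [0.7, 0.1, -1.0]
width: -0.0001
gripper_force: 0.0
```

Call:
drive_tool:
  commands:
    - {"dx":-0.03,"dy":0.01,"dz":-0.05,"twist":0}
    - {"dx":-0.035,"dy":0.01,"dz":-0.05,"twist":0}
    - {"dx":-0.03,"dy":0,"dz":-0.03,"twist":0}
    - {"dx":0,"dy":0,"dz":0,"twist":0}
    - {"dx":0,"dy":0,"dz":0,"twist":0}
    - {"dx":0,"dy":0,"dz":0,"twist":0}

```text
time_s: 15.85
ee_pos: [0.4562, 0.2828, 0.2573]
orientation: [[-0.384, -0.923, -0.002], [-0.923, 0.384, -0.001], [0.002, 0.002, -1.0]]
force: [0.5, -0.7, 0.6]
width: 0.0
gripper_force: 0.0
```

```bash
python3 go.py
cat > chk.py <<'E'
import sys
from h import *
im=grab("wrist");save(im,sys.argv[1]);P=cloud(im);q=im["pixels"].astype(int)
ax=np.array([.505,.1732]);a=np.radians(-22.6);X=np.array([np.cos(a),np.sin(a)]);Y=np.array([-X[1],X[0]])
S=np.stack([(P[...,:2]-ax)@X,(P[...,:2]-ax)@Y],-1)
box=(np.hypot(S[...,0],S[...,1])<.105)&(im["z_map"]>0)
def comps(n,m,mn):
    k,l,s,c=cv2.connectedComponentsWithStats(m.astype(np.uint8))
    for i in range(1,k):
        if s[i,4]>mn:
            p=S[l==i];print(n,s[i,4],c[i].round(),"stand mm",(1000*p.mean(0)).round(1),"az",np.degrees(np.arctan2(p.mean(0)[1],p.mean(0)[0])).round(1),"z",P[l==i][:,2].mean().round(4))
comps("peg",box&(P[...,2]>.091)&(P[...,2]<.103)&(q.max(-1)<80),15)
comps("dietop",box&(P[...,2]>.070)&(P[...,2]<.083)&(q.max(-1)>=60),100)
comps("lip",box&(S[...,0]<-.02)&(abs(S[...,1])<.045)&(P[...,2]>.046)&(P[...,2]<.054),15)
E
python3 chk.py w4
```

```text
t 15.8 p [0.4562 0.2828 0.2573] psi 157.42 F [ 0.5 -0.7  0.6] w 0.0 gf 0.0
peg 201 [282.  22.] stand mm [-58.1 -57.6] az -135.3 z 0.0962
peg 121 [287. 152.] stand mm [-59.2  56. ] az 136.5 z 0.0963
dietop 1764 [222.  21.] stand mm [ -1.4 -61.7] az -91.3 z 0.0765
lip 57 [255.  48.] stand mm [-25.9 -42.7] az -121.2 z 0.0495
lip 80 [291.  56.] stand mm [-61.9 -35.2] az -150.4 z 0.0496
lip 79 [267.  91.] stand mm [-36.1  -0.3] az -179.5 z 0.0495
lip 64 [316.  92.] stand mm [-88.1   0.4] az 179.8 z 0.0495
lip 71 [292. 125.] stand mm [-62.1  34.6] az 150.9 z 0.0495
```

View pics/w4.png

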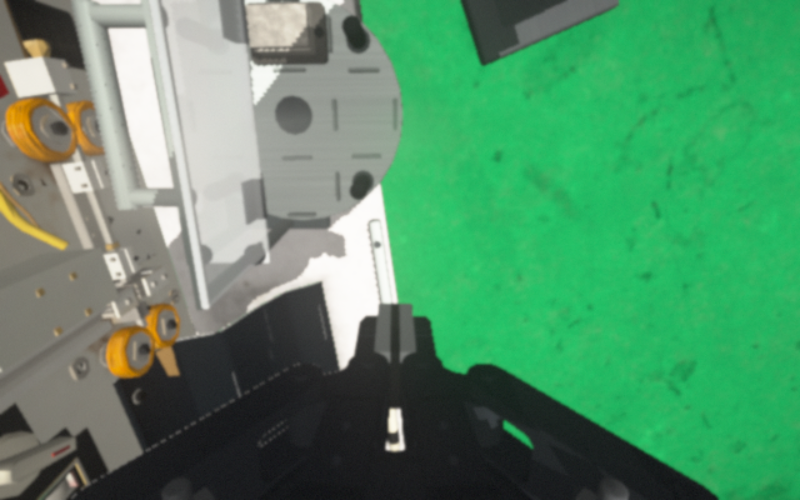

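The first die sits at the right side nest (px 285,28), flat, and the table is at its detent with an empty nest in front (365,115). Now the right-hand dies.

```bash
python3 -c "
from dies import *
dies('scene',(.5,.72,-.4,-.2))"; python3 go.py .456,.283,.36 .36,.05,.36 .34,-.2,.36 .536,-.315,.24
```

```text
scene [339, 342, 16, 22, 235] mean [ 0.6462 -0.2548  0.0351] rect [ 646.  -253.6] [45.7 29.8] 78.7
scene [286, 361, 20, 24, 267] mean [ 0.5362 -0.3157  0.0349] rect [ 536.8 -314.9] [44.9 30.2] 72.6
t 15.9 p [0.4563 0.2825 0.2575] psi 157.38 F [ 0.1  0.2 -0.3] w 0.0 gf 0.0
.456,.283,.36 -> [  -0.2    0.6 -102.5] mm, rows>= 3
.36,.05,.36 -> [252.   -1.    0.4] mm, rows>= 6
.34,-.2,.36 -> [238.5 -77.7   0.3] mm, rows>= 6
.536,-.315,.24 -> [  30.6 -225.3  119.7] mm, rows>= 6
```

Call:
drive_tool:
  commands:
    - {"dx":0,"dy":0,"dz":-0.05,"twist":0}
    - {"dx":0.01,"dy":0,"dz":-0.05,"twist":0}
    - {"dx":0.042,"dy":0,"dz":-0.003,"twist":0}
    - {"dx":0.05,"dy":0,"dz":0,"twist":0}
    - {"dx":0.05,"dy":0,"dz":0,"twist":0}
    - {"dx":0.05,"dy":0,"dz":0,"twist":0}
    - {"dx":0.05,"dy":0,"dz":0,"twist":0}
    - {"dx":0.04,"dy":-0.013,"dz":0,"twist":0}
  grip: 0.55

```text
time_s: 16.75
ee_pos: [0.3541, 0.0074, 0.3607]
orientation: [[-0.384, -0.923, 0.0], [-0.923, 0.384, -0.0], [0.0, -0.0, -1.0]]
force: [1.2, 0.3, -0.4]
width: 0.0468
gripper_force: 0.0
```

Call:
drive_tool:
  commands:
    - {"dx":0.04,"dy":-0.013,"dz":0,"twist":0}
    - {"dx":0.04,"dy":-0.013,"dz":0,"twist":0}
    - {"dx":0.04,"dy":-0.013,"dz":0,"twist":0}
    - {"dx":0.04,"dy":-0.013,"dz":0,"twist":0}
    - {"dx":0.038,"dy":-0.013,"dz":0,"twist":0}
    - {"dx":0.005,"dy":-0.035,"dz":0.005,"twist":0}
    - {"dx":0.005,"dy":-0.04,"dz":0.01,"twist":0}

```text
time_s: 17.45
ee_pos: [0.4055, -0.239, 0.3459]
orientation: [[-0.388, -0.921, 0.001], [-0.921, 0.388, -0.001], [0.0, -0.001, -1.0]]
force: [0.1, 0.5, 1.4]
width: 0.047
gripper_force: 0.0
```

```bash
python3 go.py  .536,-.315,.2,163.5
```

```text
t 17.4 p [ 0.4055 -0.239   0.3459] psi 157.15 F [0.1 0.5 1.4] w 0.047 gf 0.0
twist -1.27 units
.536,-.315,.2,163.5 -> [  35.7 -146.6  146.1] mm, rows>= 5
```

Call:
drive_tool:
  commands:
    - {"dx":0.008,"dy":-0.04,"dz":0.01,"twist":-1.27}
    - {"dx":0.009,"dy":-0.04,"dz":0.02,"twist":0}
    - {"dx":0.009,"dy":-0.04,"dz":0.04,"twist":0}
    - {"dx":0.009,"dy":-0.027,"dz":0.045,"twist":0}
    - {"dx":0,"dy":0,"dz":0.045,"twist":0}
    - {"dx":0,"dy":0,"dz":0.03,"twist":0}
    - {"dx":0,"dy":0,"dz":0,"twist":0}
    - {"dx":0,"dy":0,"dz":0,"twist":0}

```text
time_s: 18.25
ee_pos: [0.5289, -0.3122, 0.164]
orientation: [[-0.28, -0.96, -0.001], [-0.96, 0.28, 0.0], [-0.0, 0.001, -1.0]]
force: [-0.5, 0.1, 0.2]
width: 0.0469
gripper_force: 0.0
```

```bash
python3 -c "
from dies import *
dies('wrist',(.48,.72,-.4,-.2))"; python3 go.py  .536,-.315,.12,163.5 .536,-.315,.017
```

```text
wrist [293, 161, 33, 48, 1461] mean [ 0.5334 -0.3157  0.035 ] rect [ 534.4 -314.7] [44.5 29.1] 72.6
wrist [203, 249, 32, 43, 911] mean [ 0.6442 -0.2594  0.0349] rect [ 643.7 -254.1] [44.1 28.6] 80.7
wrist [325, 286, 19, 8, 101] mean [ 0.5426 -0.2022  0.0351] rect [ 541.3 -201.9] [ 1.8 18.3] 76.5
t 18.3 p [ 0.5295 -0.3126  0.1653] psi 163.74 F [-0.9 -0.2  1.4] w 0.0465 gf 0.0
twist 0.05 units
.536,-.315,.12,163.5 -> [ 0.5 -6.9 45.3] mm, rows>= 1
.536,-.315,.017 -> [-1.00e-01  2.00e-01  1.03e+02] mm, rows>= 3
```

Call:
drive_tool:
  commands:
    - {"dx":0.001,"dy":-0.0055,"dz":0.03,"twist":0.2}
    - {"dx":0,"dy":0,"dz":0.04,"twist":0}
    - {"dx":0,"dy":0,"dz":0.04,"twist":0}
    - {"dx":0,"dy":0,"dz":0.028,"twist":0}
    - {"dx":0,"dy":0,"dz":0.01,"twist":0}
    - {"dx":0,"dy":0,"dz":0,"twist":0}

```text
time_s: 18.9
ee_pos: [0.5346, -0.3148, 0.0163]
orientation: [[-0.296, -0.955, 0.0], [-0.955, 0.296, -0.0], [0.0, -0.0, -1.0]]
force: [0.7, -0.2, 0.4]
width: 0.047
gripper_force: 0.0
```

Call:
drive_tool:
  commands:
    - {"dx":0,"dy":0,"dz":0,"twist":0}
    - {"dx":0,"dy":0,"dz":0,"twist":0}
    - {"dx":0,"dy":0,"dz":0,"twist":0}
    - {"dx":0,"dy":0,"dz":0,"twist":0}
  grip: 0

```text
time_s: 19.3
ee_pos: [0.5355, -0.3154, 0.0181]
orientation: [[-0.296, -0.955, 0.003], [-0.955, 0.296, -0.003], [0.002, -0.004, -1.0]]
force: [-0.2, 0.2, 6.8]
width: 0.0309
gripper_force: 40.5
```

```bash
python3 go.py .53,-.315,.36 .36,-.22,.36,157.4 .36,.05,.36  .448,.197,.15
```

```text
t 19.3 p [ 0.5355 -0.3154  0.0181] psi 162.77 F [-0.2  0.2  6.8] w 0.0309 gf 40.5
.53,-.315,.36 -> [   1.8    4.  -342. ] mm, rows>= 7
twist 1.07 units
.36,-.22,.36,157.4 -> [-22.4 193.5  -0.8] mm, rows>= 4
.36,.05,.36 -> [-249.3  103.8   -0.7] mm, rows>= 6
.448,.197,.15 -> [-169.8  -23.9  209.9] mm, rows>= 6
```

Call:
drive_tool:
  commands:
    - {"dx":0,"dy":0,"dz":0,"twist":0}
    - {"dx":0,"dy":0,"dz":-0.01,"twist":0}
    - {"dx":0,"dy":0,"dz":-0.02,"twist":0}
    - {"dx":0,"dy":0,"dz":0,"twist":0}

```text
time_s: 19.7
ee_pos: [0.5356, -0.3154, 0.0486]
orientation: [[-0.296, -0.955, 0.004], [-0.955, 0.296, -0.003], [0.002, -0.004, -1.0]]
force: [0.0, -0.3, -3.8]
width: 0.0307
gripper_force: 60.8
```

```bash
python3 held.py; python3 go.py
```

```text
top z tool -0.018 x range [-0.0211  0.0223] n 5046
[ 535.1 -315. ] [45.5 27. ] 72.8
t 19.8 p [ 0.5351 -0.3151  0.0472] psi 162.78 F [-0.9  0.8 -4.2] w 0.0307 gf 60.8
```

Call:
drive_tool:
  commands:
    - {"dx":0,"dy":0,"dz":-0.039,"twist":0}
    - {"dx":0,"dy":0,"dz":-0.039,"twist":0}
    - {"dx":0,"dy":0,"dz":-0.039,"twist":0}
    - {"dx":0,"dy":0,"dz":-0.039,"twist":0}
    - {"dx":0,"dy":0,"dz":-0.039,"twist":0}
    - {"dx":0,"dy":0,"dz":-0.039,"twist":0}
    - {"dx":0,"dy":0,"dz":-0.039,"twist":0}
    - {"dx":0,"dy":0,"dz":-0.039,"twist":1.07}

```text
time_s: 20.55
ee_pos: [0.5341, -0.3143, 0.3584]
orientation: [[-0.385, -0.923, -0.001], [-0.923, 0.385, 0.0], [-0.0, 0.001, -1.0]]
force: [1.3, -0.3, -3.7]
width: 0.0303
gripper_force: 61.0
```

Call:
drive_tool:
  commands:
    - {"dx":-0.004,"dy":0.039,"dz":0,"twist":0}
    - {"dx":-0.004,"dy":0.039,"dz":0,"twist":0}
    - {"dx":-0.005,"dy":0.039,"dz":0,"twist":0}
    - {"dx":-0.005,"dy":0.039,"dz":0,"twist":0}
    - {"dx":-0.005,"dy":0.04,"dz":0,"twist":0}

```text
time_s: 21.05
ee_pos: [0.3608, -0.217, 0.3567]
orientation: [[-0.384, -0.923, -0.001], [-0.923, 0.384, 0.001], [-0.0, 0.001, -1.0]]
force: [-0.2, -0.4, -3.0]
width: 0.0307
gripper_force: 61.1
```

```bash
python3 go.py .36,-.22,.36,157.4 .36,.05,.36  .448,.197,.36 .448,.197,.15
```

```text
t 21.1 p [ 0.3608 -0.217   0.3567] psi 157.43 F [-0.2 -0.4 -3. ] w 0.0307 gf 61.1
twist 0.01 units
.36,-.22,.36,157.4 -> [ 3.1 -0.4 -3.3] mm, rows>= 1
.36,.05,.36 -> [-2.493e+02  1.038e+02  2.000e-01] mm, rows>= 6
.448,.197,.36 -> [-169.5  -24.8    0. ] mm, rows>= 4
.448,.197,.15 -> [ 1.0e-01 -2.0e-01  2.1e+02] mm, rows>= 5
```

Call:
drive_tool:
  commands:
    - {"dx":-0.035,"dy":0.0148,"dz":0,"twist":0}
    - {"dx":-0.035,"dy":0.0148,"dz":0,"twist":0}
    - {"dx":-0.035,"dy":0.0148,"dz":0,"twist":0}
    - {"dx":-0.035,"dy":0.0148,"dz":0,"twist":0}
    - {"dx":-0.035,"dy":0.0148,"dz":0,"twist":0}
    - {"dx":-0.035,"dy":0.0148,"dz":0,"twist":0}
    - {"dx":-0.036,"dy":0.0148,"dz":0,"twist":0}

```text
time_s: 21.75
ee_pos: [0.3605, 0.0504, 0.3571]
orientation: [[-0.384, -0.923, -0.0], [-0.923, 0.384, 0.0], [0.0, 0.0, -1.0]]
force: [1.0, -0.7, -4.5]
width: 0.0302
gripper_force: 61.3
```

Call:
drive_tool:
  commands:
    - {"dx":-0.042,"dy":-0.006,"dz":0.02,"twist":0}
    - {"dx":-0.042,"dy":-0.006,"dz":0.02,"twist":0}
    - {"dx":-0.042,"dy":-0.006,"dz":0.03,"twist":0}
    - {"dx":-0.044,"dy":-0.007,"dz":0.04,"twist":0}
    - {"dx":0,"dy":0,"dz":0.04,"twist":0}
    - {"dx":0,"dy":0,"dz":0.035,"twist":0}
    - {"dx":0,"dy":0,"dz":0.02,"twist":0}
    - {"dx":0,"dy":0,"dz":0,"twist":0}

```text
time_s: 22.55
ee_pos: [0.4427, 0.1883, 0.1571]
orientation: [[-0.384, -0.923, -0.006], [-0.923, 0.384, -0.001], [0.004, 0.005, -1.0]]
force: [-0.7, -0.4, -3.0]
width: 0.0306
gripper_force: 61.3
```

```bash
python3 held.py; python3 go.py .448,.197,.15,157.4 .448,.197,.06
```

```text
top z tool -0.0145 x range [-0.0209  0.0227] n 4971
[443.4 188.1] [45.5 26.4] 67.4
t 22.6 p [0.4438 0.1885 0.1592] psi 157.43 F [ 0.4 -0.2 -2.3] w 0.0302 gf 61.3
twist 0.01 units
.448,.197,.15,157.4 -> [-9.5 -0.7  9.2] mm, rows>= 1
.448,.197,.06 -> [-0.2 -0.2 90. ] mm, rows>= 2
```

Call:
drive_tool:
  commands:
    - {"dx":-0.0098,"dy":-0.0008,"dz":0,"twist":0}
    - {"dx":0,"dy":0,"dz":0,"twist":0}
    - {"dx":0,"dy":0,"dz":0,"twist":0}

```text
time_s: 22.9
ee_pos: [0.4498, 0.1978, 0.1613]
orientation: [[-0.384, -0.924, 0.002], [-0.924, 0.384, 0.0], [-0.001, -0.002, -1.0]]
force: [-0.5, -0.2, -3.8]
width: 0.0301
gripper_force: 61.3
```

```bash
python3 held.py; python3 go.py .448,.197,.06,157.4
```

```text
top z tool -0.0168 x range [-0.0217  0.0219] n 5079
[449.7 198. ] [45.3 27. ] 67.5
t 22.9 p [0.4496 0.1976 0.1611] psi 157.44 F [-0.9  0.  -4.1] w 0.0305 gf 61.3
twist 0.01 units
.448,.197,.06,157.4 -> [  1.3   1.3 101.1] mm, rows>= 3
```

Call:
drive_tool:
  commands:
    - {"dx":0.0012,"dy":0.0012,"dz":0.03,"twist":0}
    - {"dx":0,"dy":0,"dz":0.035,"twist":0}
    - {"dx":0,"dy":0,"dz":0.015,"twist":0}
    - {"dx":0,"dy":0,"dz":0,"twist":0}
    - {"dx":0,"dy":0,"dz":0.01,"twist":0}
    - {"dx":0,"dy":0,"dz":0.008,"twist":0}
    - {"dx":0,"dy":0,"dz":0.003,"twist":0}
    - {"dx":0,"dy":0,"dz":0,"twist":0}

```text
time_s: 23.75
ee_pos: [0.4479, 0.197, 0.0601]
orientation: [[-0.384, -0.923, 0.001], [-0.923, 0.384, 0.001], [-0.001, -0.001, -1.0]]
force: [-2.4, -0.2, 3.5]
width: 0.0308
gripper_force: 62.3
```

```bash
python3 go.py; python3 held.py
```

```text
t 23.8 p [0.4479 0.197  0.0601] psi 157.42 F [-2.4 -0.2  3.5] w 0.0308 gf 62.3
top z tool -0.0163 x range [-0.0215  0.0221] n 5091
[453.2 209.6] [72.6 27. ] 67.4
```

Seated. Release, rise and index as before.

Call:
drive_tool:
  commands:
    - {"dx":0,"dy":0,"dz":0,"twist":0}
    - {"dx":0,"dy":0,"dz":0,"twist":0}
    - {"dx":0,"dy":0,"dz":0,"twist":0}
    - {"dx":0,"dy":0,"dz":-0.02,"twist":0}
    - {"dx":0,"dy":0,"dz":-0.04,"twist":0}
    - {"dx":0,"dy":0,"dz":-0.045,"twist":0}
    - {"dx":0,"dy":0,"dz":0,"twist":0}
    - {"dx":0,"dy":0,"dz":0,"twist":0}
  grip: 0.5

```text
time_s: 24.6
ee_pos: [0.4481, 0.1969, 0.1651]
orientation: [[-0.384, -0.923, 0.002], [-0.923, 0.384, 0.001], [-0.001, -0.002, -1.0]]
force: [0.7, -0.0, -1.1]
width: 0.0428
gripper_force: 0.0
```

```bash
python3 chk.py w5; python3 go.py .4838,.273,.165 .4838,.273,.083;python3 -c "
from dies import *
dies('scene',(.5,.72,-.4,-.2))"
```

```text
peg 297 [310. 127.] stand mm [-57.8 -59.3] az -134.3 z 0.0964
peg 184 [311. 275.] stand mm [-58.6  54.6] az 137.0 z 0.0958
dietop 2561 [232. 119.] stand mm [ -1.3 -63. ] az -91.2 z 0.0766
dietop 2032 [316. 200.] stand mm [-62.1  -1. ] az -179.1 z 0.0767
lip 67 [272. 141.] stand mm [-25.9 -43.2] az -121.0 z 0.0497
lip 119 [316. 150.] stand mm [-61.8 -36. ] az -149.8 z 0.0492
lip 1189 [316. 178.] stand mm [-62.2 -11.3] az -169.7 z 0.05
lip 107 [286. 189.] stand mm [-35.9  -1.1] az -178.2 z 0.0494
lip 113 [345. 189.] stand mm [-87.6  -1.7] az -178.9 z 0.0496
lip 29 [316. 228.] stand mm [-62.1  35.1] az 150.5 z 0.0499
t 24.6 p [0.4474 0.1967 0.164 ] psi 157.42 F [ 0.3  0.4 -0.7] w 0.0427 gf 0.0
.4838,.273,.165 -> [-84.4  -4.3  -1. ] mm, rows>= 2
.4838,.273,.083 -> [-0.  0. 82.] mm, rows>= 2
scene [339, 342, 16, 22, 235] mean [ 0.6462 -0.2548  0.0352] rect [ 645.8 -253.8] [45.  29.2] 82.8
```

Call:
drive_tool:
  commands:
    - {"dx":-0.042,"dy":-0.002,"dz":0,"twist":0}
    - {"dx":-0.0425,"dy":-0.002,"dz":0,"twist":0}
    - {"dx":0,"dy":0,"dz":0,"twist":0}
    - {"dx":0,"dy":0,"dz":0,"twist":0}
    - {"dx":0,"dy":0,"dz":0.03,"twist":0}
    - {"dx":0,"dy":0,"dz":0.03,"twist":0}
    - {"dx":0,"dy":0,"dz":0.021,"twist":0}
    - {"dx":0,"dy":0,"dz":0,"twist":0}
  grip: 0

```text
time_s: 25.5
ee_pos: [0.4813, 0.2715, 0.0803]
orientation: [[-0.385, -0.923, -0.006], [-0.923, 0.385, -0.002], [0.005, 0.005, -1.0]]
force: [0.1, -0.6, -0.3]
width: 0.0001
gripper_force: 0.0
```

Call:
drive_tool:
  commands:
    - {"dx":0.008,"dy":0,"dz":0,"twist":0}
    - {"dx":0.009,"dy":0.007,"dz":0,"twist":0}
    - {"dx":0.008,"dy":0.006,"dz":0,"twist":0}
    - {"dx":0.01,"dy":0.004,"dz":0,"twist":0}
    - {"dx":0.01,"dy":0.004,"dz":0,"twist":0}
    - {"dx":0.01,"dy":0.002,"dz":0,"twist":0}
    - {"dx":0.011,"dy":0.001,"dz":0,"twist":0}

```text
time_s: 26.2
ee_pos: [0.4356, 0.2212, 0.0844]
orientation: [[-0.384, -0.924, 0.001], [-0.924, 0.384, 0.001], [-0.001, -0.001, -1.0]]
force: [-1.6, 1.3, -0.9]
width: 0.0003
gripper_force: 0.7
```

Call:
drive_tool:
  commands:
    - {"dx":0.011,"dy":-0.001,"dz":0,"twist":0}
    - {"dx":0.01,"dy":-0.002,"dz":0,"twist":0}
    - {"dx":0.01,"dy":-0.004,"dz":0,"twist":0}
    - {"dx":0.01,"dy":-0.004,"dz":0,"twist":0}
    - {"dx":0.005,"dy":-0.003,"dz":0,"twist":0}
    - {"dx":0,"dy":0,"dz":0,"twist":0}
    - {"dx":-0.01,"dy":0,"dz":-0.02,"twist":0}
    - {"dx":-0.02,"dy":0,"dz":-0.05,"twist":0}

```text
time_s: 27.0
ee_pos: [0.4406, 0.1993, 0.1477]
orientation: [[-0.385, -0.923, -0.007], [-0.923, 0.385, -0.002], [0.004, 0.005, -1.0]]
force: [1.4, -0.5, -1.3]
width: 0.0002
gripper_force: 0.0
```

Call:
drive_tool:
  commands:
    - {"dx":-0.03,"dy":0.01,"dz":-0.05,"twist":0}
    - {"dx":-0.035,"dy":0.01,"dz":-0.05,"twist":0}
    - {"dx":-0.03,"dy":0,"dz":-0.03,"twist":0}
    - {"dx":0,"dy":0,"dz":0,"twist":0}
    - {"dx":0,"dy":0,"dz":0,"twist":0}
    - {"dx":0,"dy":0,"dz":0,"twist":0}

```text
time_s: 27.6
ee_pos: [0.4587, 0.2831, 0.261]
orientation: [[-0.384, -0.923, -0.002], [-0.923, 0.384, -0.001], [0.002, 0.002, -1.0]]
force: [0.0, -0.5, -1.0]
width: 0.0002
gripper_force: 0.0
```

```bash
python3 chk.py w6; python3 go.py .456,.283,.36 .36,.05,.36 .34,-.2,.36 .54,-.28,.34
```

```text
peg 197 [285.  21.] stand mm [-58.4 -57.2] az -135.6 z 0.0962
peg 112 [288. 150.] stand mm [-58.6  56.5] az 136.1 z 0.0963
dietop 1704 [225.  20.] stand mm [ -1.2 -61.7] az -91.2 z 0.0766
lip 64 [258.  47.] stand mm [-25.7 -42.5] az -121.1 z 0.0495
lip 98 [293.  56.] stand mm [-62.  -34.8] az -150.7 z 0.0492
lip 77 [270.  91.] stand mm [-36.    0.1] az 179.8 z 0.0494
lip 52 [318.  90.] stand mm [-87.7  -0.2] az -179.9 z 0.0499
lip 67 [294. 124.] stand mm [-61.7  35.1] az 150.4 z 0.0498
t 27.6 p [0.4587 0.2829 0.2611] psi 157.39 F [-0.5 -0.1 -0.6] w 0.0 gf 0.0
.456,.283,.36 -> [  1.1   2.7 -98.9] mm, rows>= 2
.36,.05,.36 -> [252.   -1.    0.5] mm, rows>= 6
.34,-.2,.36 -> [238.5 -77.7   0.3] mm, rows>= 6
.54,-.28,.34 -> [  -3.1 -215.4   19.6] mm, rows>= 5
```

Call:
drive_tool:
  commands:
    - {"dx":0,"dy":0,"dz":-0.05,"twist":0}
    - {"dx":0.01,"dy":0,"dz":-0.05,"twist":0}
    - {"dx":0.042,"dy":0,"dz":0,"twist":0}
    - {"dx":0.05,"dy":0,"dz":0,"twist":0}
    - {"dx":0.05,"dy":0,"dz":0,"twist":0}
    - {"dx":0.05,"dy":0,"dz":0,"twist":0}
    - {"dx":0.05,"dy":0,"dz":0,"twist":0}
    - {"dx":0.04,"dy":-0.013,"dz":0,"twist":0}
  grip: 0.55

```text
time_s: 28.45
ee_pos: [0.3564, 0.0077, 0.3611]
orientation: [[-0.384, -0.923, -0.0], [-0.923, 0.384, -0.0], [0.0, 0.0, -1.0]]
force: [0.8, 0.4, 0.2]
width: 0.0468
gripper_force: 0.0
```

Call:
drive_tool:
  commands:
    - {"dx":0.04,"dy":-0.013,"dz":0,"twist":0}
    - {"dx":0.04,"dy":-0.013,"dz":0,"twist":0}
    - {"dx":0.04,"dy":-0.013,"dz":0,"twist":0}
    - {"dx":0.04,"dy":-0.013,"dz":0,"twist":0}
    - {"dx":0.038,"dy":-0.013,"dz":0,"twist":0}
    - {"dx":0.02,"dy":-0.035,"dz":0,"twist":0}
    - {"dx":0.02,"dy":-0.04,"dz":0,"twist":0}

```text
time_s: 29.15
ee_pos: [0.396, -0.2661, 0.3612]
orientation: [[-0.387, -0.922, -0.0], [-0.922, 0.387, 0.0], [-0.0, 0.0, -1.0]]
force: [0.4, -0.2, 1.3]
width: 0.0469
gripper_force: 0.0
```

Call:
drive_tool:
  commands:
    - {"dx":0,"dy":-0.045,"dz":0,"twist":0}
    - {"dx":0,"dy":-0.045,"dz":0,"twist":0}
    - {"dx":0,"dy":-0.045,"dz":0,"twist":-1.3}
    - {"dx":0,"dy":0,"dz":0,"twist":-1.36}

```text
time_s: 29.55
ee_pos: [0.525, -0.3186, 0.3559]
orientation: [[-0.157, -0.988, -0.005], [-0.988, 0.157, 0.005], [-0.004, 0.006, -1.0]]
force: [-0.2, -0.5, -1.4]
width: 0.0467
gripper_force: 0.0
```

```bash
python3 go.py  .645,-.254,.34,170.7 .645,-.254,.16
```

```text
t 29.6 p [ 0.525  -0.3186  0.3559] psi 170.94 F [-0.2 -0.5 -1.4] w 0.0467 gf 0.0
twist 0.05 units
.645,-.254,.34,170.7 -> [ -83.1 -108.1   15.6] mm, rows>= 3
.645,-.254,.16 -> [  0.7  -1.  180. ] mm, rows>= 4
```

Call:
drive_tool:
  commands:
    - {"dx":-0.028,"dy":-0.036,"dz":0.005,"twist":0}
    - {"dx":-0.028,"dy":-0.036,"dz":0.02,"twist":0}
    - {"dx":-0.027,"dy":-0.036,"dz":0.04,"twist":0}
    - {"dx":0,"dy":0,"dz":0.045,"twist":0}
    - {"dx":0,"dy":0,"dz":0.045,"twist":0}
    - {"dx":0,"dy":0,"dz":0.035,"twist":0}
    - {"dx":0,"dy":0,"dz":0,"twist":0}
    - {"dx":0,"dy":0,"dz":0,"twist":0}

```text
time_s: 30.35
ee_pos: [0.6344, -0.2555, 0.1785]
orientation: [[-0.162, -0.987, -0.001], [-0.987, 0.162, 0.001], [-0.0, 0.001, -1.0]]
force: [0.4, -0.3, 0.8]
width: 0.0473
gripper_force: 0.0
```

```bash
python3 -c "
from dies import *
dies('wrist',(.58,.72,-.4,-.2))"; python3 go.py  .645,-.254,.165,170.7 .645,-.254,.017
```

```text
wrist [291, 162, 30, 46, 1302] mean [ 0.6439 -0.2542  0.0351] rect [ 644.1 -253.4] [44.7 27.7] 80.9
t 30.4 p [ 0.6352 -0.2559  0.18  ] psi 170.68 F [-0.5  0.   1.5] w 0.0471 gf 0.0
twist -0.0 units
.645,-.254,.165,170.7 -> [-3.5 -9.4 15.1] mm, rows>= 1
.645,-.254,.017 -> [-1.00e-01  2.00e-01  1.48e+02] mm, rows>= 3
```

Call:
drive_tool:
  commands:
    - {"dx":-0.0038,"dy":-0.0088,"dz":0.035,"twist":0}
    - {"dx":0,"dy":0,"dz":0.04,"twist":0}
    - {"dx":0,"dy":0,"dz":0.045,"twist":0}
    - {"dx":0,"dy":0,"dz":0.03,"twist":0}
    - {"dx":0,"dy":0,"dz":0.013,"twist":0}
    - {"dx":0,"dy":0,"dz":0,"twist":0}

```text
time_s: 31.0
ee_pos: [0.6445, -0.2532, 0.0154]
orientation: [[-0.162, -0.987, -0.0], [-0.987, 0.162, 0.0], [-0.0, 0.0, -1.0]]
force: [0.6, -0.1, 0.2]
width: 0.0467
gripper_force: 0.0
```

Call:
drive_tool:
  commands:
    - {"dx":0,"dy":0,"dz":0,"twist":0}
    - {"dx":0,"dy":0,"dz":0,"twist":0}
    - {"dx":0,"dy":0,"dz":0,"twist":0}
    - {"dx":0,"dy":0,"dz":0,"twist":0}
    - {"dx":0,"dy":0,"dz":0,"twist":0}
  grip: 0

```text
time_s: 31.5
ee_pos: [0.6457, -0.2536, 0.0181]
orientation: [[-0.161, -0.987, 0.004], [-0.987, 0.161, -0.002], [0.002, -0.004, -1.0]]
force: [-0.6, -0.1, 7.5]
width: 0.0305
gripper_force: 62.0
```

Call:
drive_tool:
  commands:
    - {"dx":0,"dy":0,"dz":-0.01,"twist":0}
    - {"dx":0,"dy":0,"dz":-0.02,"twist":0}
    - {"dx":0,"dy":0,"dz":0,"twist":0}

```text
time_s: 31.8
ee_pos: [0.6458, -0.2535, 0.0486]
orientation: [[-0.161, -0.987, 0.004], [-0.987, 0.161, -0.002], [0.002, -0.005, -1.0]]
force: [1.2, -0.5, -3.9]
width: 0.0306
gripper_force: 60.7
```

```bash
python3 held.py; python3 go.py .645,-.26,.36 .54,-.31,.36 .36,-.22,.36,157.4 .36,.05,.36
```

```text
top z tool -0.0182 x range [-0.021   0.0227] n 5087
[ 645.1 -253.7] [45.6 27. ] 80.7
t 31.9 p [ 0.6452 -0.2532  0.047 ] psi 170.73 F [ 0.6  0.4 -5.2] w 0.0308 gf 60.7
.645,-.26,.36 -> [   7.    -1.8 -313. ] mm, rows>= 7
.54,-.31,.36 -> [66.3 95.6 -0.2] mm, rows>= 3
twist 2.67 units
.36,-.22,.36,157.4 -> [-13.9 200.8  -0.6] mm, rows>= 5
.36,.05,.36 -> [-249.3  103.8   -0.4] mm, rows>= 6
```

Call:
drive_tool:
  commands:
    - {"dx":0.001,"dy":0,"dz":-0.039,"twist":0}
    - {"dx":0.001,"dy":0,"dz":-0.039,"twist":0}
    - {"dx":0.001,"dy":0,"dz":-0.039,"twist":0}
    - {"dx":0.001,"dy":0,"dz":-0.039,"twist":0}
    - {"dx":0.001,"dy":0,"dz":-0.039,"twist":0}
    - {"dx":0.001,"dy":0,"dz":-0.039,"twist":0}
    - {"dx":0.001,"dy":0,"dz":-0.039,"twist":0}
    - {"dx":0,"dy":0,"dz":-0.039,"twist":0}

```text
time_s: 32.65
ee_pos: [0.6429, -0.2596, 0.3581]
orientation: [[-0.161, -0.987, -0.001], [-0.987, 0.161, 0.0], [-0.0, 0.001, -1.0]]
force: [1.7, -0.8, -4.1]
width: 0.0302
gripper_force: 61.3
```

Call:
drive_tool:
  commands:
    - {"dx":0.022,"dy":0.032,"dz":0,"twist":0}
    - {"dx":0.022,"dy":0.032,"dz":0,"twist":0}
    - {"dx":0.022,"dy":0.032,"dz":0,"twist":0}
    - {"dx":0,"dy":0,"dz":0,"twist":1.4}
    - {"dx":0,"dy":0,"dz":0,"twist":1.27}

```text
time_s: 33.15
ee_pos: [0.5366, -0.31, 0.357]
orientation: [[-0.391, -0.92, -0.0], [-0.92, 0.391, 0.0], [-0.0, 0.0, -1.0]]
force: [0.4, -0.8, -4.7]
width: 0.0305
gripper_force: 61.7
```

Call:
drive_tool:
  commands:
    - {"dx":-0.002,"dy":0.039,"dz":0,"twist":0}
    - {"dx":-0.003,"dy":0.039,"dz":0,"twist":0}
    - {"dx":-0.003,"dy":0.04,"dz":0,"twist":0}
    - {"dx":-0.003,"dy":0.04,"dz":0,"twist":0}
    - {"dx":-0.003,"dy":0.04,"dz":0,"twist":0}

```text
time_s: 33.65
ee_pos: [0.3589, -0.2193, 0.3564]
orientation: [[-0.385, -0.923, -0.001], [-0.923, 0.385, 0.001], [-0.0, 0.001, -1.0]]
force: [-1.2, -0.1, -3.6]
width: 0.0304
gripper_force: 62.2
```

```bash
python3 go.py .36,-.22,.36,157.4 .36,.05,.36  .448,.197,.36 .448,.197,.155
```

```text
t 33.6 p [ 0.3589 -0.2193  0.3564] psi 157.38 F [-1.2 -0.1 -3.6] w 0.0304 gf 62.2
twist -0.0 units
.36,-.22,.36,157.4 -> [ 0.2 -1.3 -3.6] mm, rows>= 1
.36,.05,.36 -> [-2.493e+02  1.038e+02  2.000e-01] mm, rows>= 6
.448,.197,.36 -> [-169.5  -24.8    0. ] mm, rows>= 4
.448,.197,.155 -> [ 1.00e-01 -2.00e-01  2.05e+02] mm, rows>= 5
```

Call:
drive_tool:
  commands:
    - {"dx":-0.035,"dy":0.0148,"dz":0,"twist":0}
    - {"dx":-0.035,"dy":0.0148,"dz":0,"twist":0}
    - {"dx":-0.035,"dy":0.0148,"dz":0,"twist":0}
    - {"dx":-0.035,"dy":0.0148,"dz":0,"twist":0}
    - {"dx":-0.035,"dy":0.0148,"dz":0,"twist":0}
    - {"dx":-0.035,"dy":0.0148,"dz":0,"twist":0}
    - {"dx":-0.039,"dy":0.0148,"dz":0,"twist":0}

```text
time_s: 34.35
ee_pos: [0.36, 0.0507, 0.3568]
orientation: [[-0.385, -0.923, -0.0], [-0.923, 0.385, -0.0], [0.0, -0.0, -1.0]]
force: [0.5, -0.1, -5.0]
width: 0.0306
gripper_force: 62.4
```

Call:
drive_tool:
  commands:
    - {"dx":-0.042,"dy":-0.006,"dz":0.02,"twist":0}
    - {"dx":-0.042,"dy":-0.006,"dz":0.02,"twist":0}
    - {"dx":-0.042,"dy":-0.006,"dz":0.03,"twist":0}
    - {"dx":-0.044,"dy":-0.007,"dz":0.035,"twist":0}
    - {"dx":0,"dy":0,"dz":0.035,"twist":0}
    - {"dx":0,"dy":0,"dz":0.035,"twist":0}
    - {"dx":0,"dy":0,"dz":0.02,"twist":0}
    - {"dx":0,"dy":0,"dz":0,"twist":0}

```text
time_s: 35.15
ee_pos: [0.4436, 0.1905, 0.1643]
orientation: [[-0.385, -0.923, -0.006], [-0.923, 0.385, -0.001], [0.004, 0.005, -1.0]]
force: [0.2, 0.4, -5.7]
width: 0.0309
gripper_force: 62.3
```

Call:
drive_tool:
  commands:
    - {"dx":0,"dy":0,"dz":0,"twist":0}
    - {"dx":0,"dy":0,"dz":0,"twist":0}

```text
time_s: 35.35
ee_pos: [0.4463, 0.191, 0.1688]
orientation: [[-0.385, -0.923, 0.002], [-0.923, 0.385, 0.001], [-0.001, -0.002, -1.0]]
force: [0.6, 0.7, -4.4]
width: 0.0306
gripper_force: 62.4
```

```bash
python3 held.py; python3 go.py .448,.197,.15,157.4 .448,.197,.06
```

```text
top z tool -0.0166 x range [-0.0211  0.0226] n 5092
[446.1 190.5] [45.3 27. ] 67.4
t 35.4 p [0.4463 0.191  0.1688] psi 157.36 F [ 0.4 -0.6 -5.3] w 0.0306 gf 62.4
twist -0.01 units
.448,.197,.15,157.4 -> [-6.2  0.8 18.8] mm, rows>= 1
.448,.197,.06 -> [ 0.1  0.2 90. ] mm, rows>= 2
```

Call:
drive_tool:
  commands:
    - {"dx":-0.0067,"dy":0.0008,"dz":0.03,"twist":0}
    - {"dx":0,"dy":0,"dz":0.035,"twist":0}
    - {"dx":0,"dy":0,"dz":0.02,"twist":0}
    - {"dx":0,"dy":0,"dz":0,"twist":0}
    - {"dx":0,"dy":0,"dz":0.012,"twist":0}
    - {"dx":0,"dy":0,"dz":0.008,"twist":0}
    - {"dx":0,"dy":0,"dz":0.0035,"twist":0}
    - {"dx":0,"dy":0,"dz":0,"twist":0}

```text
time_s: 36.2
ee_pos: [0.448, 0.1976, 0.0601]
orientation: [[-0.385, -0.923, 0.002], [-0.923, 0.385, 0.001], [-0.001, -0.001, -1.0]]
force: [0.1, 0.6, -2.1]
width: 0.0305
gripper_force: 62.6
```

```bash
python3 go.py; python3 held.py
```

```text
t 36.2 p [0.448  0.1976 0.0601] psi 157.37 F [ 0.1  0.6 -2.1] w 0.0305 gf 62.6
top z tool -0.0164 x range [-0.0212  0.0226] n 5108
[453.1 209.8] [72.9 27. ] 67.4
```

Call:
drive_tool:
  commands:
    - {"dx":0,"dy":0,"dz":0,"twist":0}
    - {"dx":0,"dy":0,"dz":0,"twist":0}
    - {"dx":0,"dy":0,"dz":0,"twist":0}
    - {"dx":0,"dy":0,"dz":-0.02,"twist":0}
    - {"dx":0,"dy":0,"dz":-0.04,"twist":0}
    - {"dx":0,"dy":0,"dz":-0.045,"twist":0}
    - {"dx":0,"dy":0,"dz":0,"twist":0}
    - {"dx":0,"dy":0,"dz":0,"twist":0}
  grip: 0.5

```text
time_s: 37.05
ee_pos: [0.4479, 0.1975, 0.1649]
orientation: [[-0.385, -0.923, 0.002], [-0.923, 0.385, 0.001], [-0.001, -0.002, -1.0]]
force: [0.2, 0.0, -0.7]
width: 0.0425
gripper_force: 0.0
```

```bash
python3 chk.py w7; python3 go.py .4838,.273,.165 .4838,.273,.083
```

```text
peg 297 [310. 127.] stand mm [-58.3 -58.9] az -134.7 z 0.0963
peg 183 [310. 275.] stand mm [-58.1  54.9] az 136.6 z 0.0957
dietop 2587 [231. 118.] stand mm [ -1.3 -62.9] az -91.2 z 0.0766
dietop 2013 [316. 199.] stand mm [-62.2  -1.3] az -178.8 z 0.0766
lip 77 [271. 141.] stand mm [-25.4 -42.4] az -120.9 z 0.0498
lip 126 [315. 150.] stand mm [-62.  -35.5] az -150.2 z 0.0492
lip 1225 [316. 177.] stand mm [-62.3 -11.3] az -169.7 z 0.05
lip 112 [286. 190.] stand mm [-36.   -0.5] az -179.3 z 0.0494
lip 109 [345. 190.] stand mm [-87.6  -0.2] az -179.9 z 0.0493
lip 56 [315. 227.] stand mm [-61.8  35. ] az 150.5 z 0.0499
t 37.1 p [0.4472 0.1973 0.1637] psi 157.37 F [-0.4  0.  -0.5] w 0.0429 gf 0.0
.4838,.273,.165 -> [-84.   -4.7  -1.3] mm, rows>= 2
.4838,.273,.083 -> [ 0.  0. 82.] mm, rows>= 2
```

Call:
drive_tool:
  commands:
    - {"dx":-0.042,"dy":-0.002,"dz":0,"twist":0}
    - {"dx":-0.042,"dy":-0.002,"dz":0,"twist":0}
    - {"dx":0,"dy":0,"dz":0,"twist":0}
    - {"dx":0,"dy":0,"dz":0,"twist":0}
    - {"dx":0,"dy":0,"dz":0.03,"twist":0}
    - {"dx":0,"dy":0,"dz":0.03,"twist":0}
    - {"dx":0,"dy":0,"dz":0.021,"twist":0}
    - {"dx":0,"dy":0,"dz":0,"twist":0}
  grip: 0

```text
time_s: 37.9
ee_pos: [0.4809, 0.2716, 0.0799]
orientation: [[-0.386, -0.923, -0.006], [-0.923, 0.386, -0.002], [0.005, 0.005, -1.0]]
force: [-0.7, 0.2, 0.7]
width: 0.0
gripper_force: 0.0
```

Call:
drive_tool:
  commands:
    - {"dx":0.008,"dy":0,"dz":0,"twist":0}
    - {"dx":0.009,"dy":0.007,"dz":0,"twist":0}
    - {"dx":0.008,"dy":0.006,"dz":0,"twist":0}
    - {"dx":0.01,"dy":0.004,"dz":0,"twist":0}
    - {"dx":0.01,"dy":0.004,"dz":0,"twist":0}
    - {"dx":0.01,"dy":0.002,"dz":0,"twist":0}
    - {"dx":0.011,"dy":0.001,"dz":0,"twist":0}

```text
time_s: 38.6
ee_pos: [0.4355, 0.2215, 0.0844]
orientation: [[-0.384, -0.923, 0.002], [-0.923, 0.384, 0.002], [-0.002, -0.001, -1.0]]
force: [-0.3, 2.2, -0.2]
width: -0.0002
gripper_force: 0.7
```

Call:
drive_tool:
  commands:
    - {"dx":0.011,"dy":-0.001,"dz":0,"twist":0}
    - {"dx":0.01,"dy":-0.002,"dz":0,"twist":0}
    - {"dx":0.01,"dy":-0.004,"dz":0,"twist":0}
    - {"dx":0.01,"dy":-0.004,"dz":0,"twist":0}
    - {"dx":0.005,"dy":-0.003,"dz":0,"twist":0}
    - {"dx":0,"dy":0,"dz":0,"twist":0}
    - {"dx":-0.01,"dy":0,"dz":-0.02,"twist":0}
    - {"dx":-0.02,"dy":0,"dz":-0.05,"twist":0}

```text
time_s: 39.4
ee_pos: [0.4402, 0.1994, 0.1473]
orientation: [[-0.386, -0.922, -0.007], [-0.922, 0.386, -0.002], [0.004, 0.005, -1.0]]
force: [1.6, -0.1, 0.4]
width: -0.0001
gripper_force: 0.0
```

Call:
drive_tool:
  commands:
    - {"dx":-0.03,"dy":0.01,"dz":-0.05,"twist":0}
    - {"dx":-0.035,"dy":0.01,"dz":-0.05,"twist":0}
    - {"dx":-0.03,"dy":0,"dz":-0.05,"twist":0}
    - {"dx":0,"dy":0,"dz":0,"twist":0}
    - {"dx":0,"dy":0,"dz":0,"twist":0}
    - {"dx":0,"dy":0,"dz":0,"twist":0}
  grip: 0.42

```text
time_s: 40.0
ee_pos: [0.4567, 0.2795, 0.2736]
orientation: [[-0.385, -0.923, -0.002], [-0.923, 0.385, -0.001], [0.002, 0.002, -1.0]]
force: [-0.4, -0.6, -0.8]
width: 0.0357
gripper_force: 0.0
```

```bash
python3 chk.py w8; python3 go.py .554,.1529,.31 .554,.1529,.182;python3 - <<'E'
from h import *
im=grab("wrist");P=cloud(im)
m=(P[...,0]>.5)&(P[...,0]<.62)&(P[...,1]>.08)&(P[...,1]<.23)&(P[...,2]>.192)&(P[...,2]<.205)
ax=np.array([.505,.1732]);a=np.radians(-22.6);X=np.array([np.cos(a),np.sin(a)]);Y=np.array([-X[1],X[0]])
S=(P[m][:,:2]-ax);x=S@X*1000;y=S@Y*1000
print(np.histogram(x,bins=range(-10,90,5)));k=(x>40)&(x<70);print(np.median(x[k]),np.percentile(x[k],[2,98]),np.percentile(y[k],[2,98]))
E
```

```text
peg 184 [286.  30.] stand mm [-59.1 -56.7] az -136.2 z 0.0962
peg 113 [288. 153.] stand mm [-57.8  57.2] az 135.3 z 0.0965
dietop 1543 [229.  28.] stand mm [ -1.6 -61.7] az -91.5 z 0.0766
dietop 1012 [237. 153.] stand mm [-0.  61.2] az 90.0 z 0.0765
lip 56 [260.  53.] stand mm [-26.  -42.5] az -121.4 z 0.0496
lip 82 [293.  62.] stand mm [-61.5 -34. ] az -151.0 z 0.0494
lip 74 [271.  95.] stand mm [-36.1   0.6] az 179.1 z 0.0494
lip 72 [317.  96.] stand mm [-87.7   1. ] az 179.4 z 0.0495
lip 66 [294. 127.] stand mm [-61.7  35.6] az 150.1 z 0.0497
lip 32 [262. 134.] stand mm [-24.3  43. ] az 119.5 z 0.0496
t 40.0 p [0.4567 0.2792 0.2734] psi 157.35 F [-0.   0.4 -0.2] w 0.0356 gf 0.0
.554,.1529,.31 -> [  79.2 -138.4  -36.7] mm, rows>= 4
.554,.1529,.182 -> [ -0.3  -0.2 128. ] mm, rows>= 3
(array([   0,    0,    0,    0, 1622,   46,   19,  234,  237,  242,  244,
       1615, 1222,  319,    0,    0,    0,    0,    0]), array([-10,  -5,   0,   5,  10,  15,  20,  25,  30,  35,  40,  45,  50,
        55,  60,  65,  70,  75,  80,  85]))
49.56167658228503 [41.38933084 57.12037168] [-45.92634701  44.95727307]
```

View pics/w8.png

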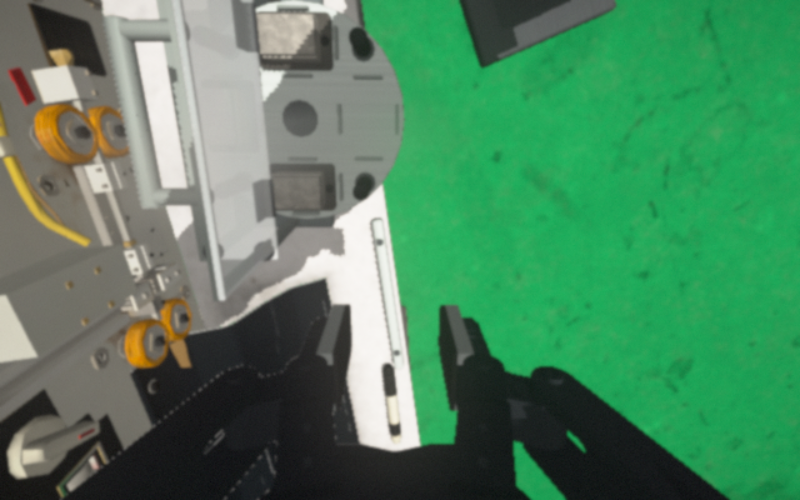

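Dies are in both side nests (290,38; 305,188) and the front nest is empty (the first is under the rear guard). Now close the cover by regrasping the bar.

Call:
drive_tool:
  commands:
    - {"dx":0.02,"dy":-0.02,"dz":-0.025,"twist":0}
    - {"dx":0.02,"dy":-0.035,"dz":-0.01,"twist":0}
    - {"dx":0.02,"dy":-0.04,"dz":0,"twist":0}
    - {"dx":0.019,"dy":-0.0435,"dz":0,"twist":0}
    - {"dx":0,"dy":0,"dz":0,"twist":0}
    - {"dx":0,"dy":0,"dz":0.04,"twist":0}
    - {"dx":0,"dy":0,"dz":0.02,"twist":0}
    - {"dx":0,"dy":0,"dz":0,"twist":0}
  grip: 0.33

```text
time_s: 40.9
ee_pos: [0.553, 0.153, 0.2465]
orientation: [[-0.386, -0.923, -0.006], [-0.923, 0.386, -0.001], [0.003, 0.006, -1.0]]
force: [0.3, 0.5, -0.3]
width: 0.028
gripper_force: 0.0
```

```bash
python3 go.py .5535,.153,.182,157.4
```

```text
t 40.9 p [0.553  0.153  0.2465] psi 157.32 F [ 0.3  0.5 -0.3] w 0.028 gf 0.0
twist -0.02 units
.5535,.153,.182,157.4 -> [-0.4 -0.8 64.5] mm, rows>= 2
```

Call:
drive_tool:
  commands:
    - {"dx":0,"dy":0,"dz":0.02,"twist":0}
    - {"dx":0,"dy":0,"dz":0.02,"twist":0}
    - {"dx":0,"dy":0,"dz":0.02,"twist":0}
    - {"dx":0,"dy":0,"dz":0.007,"twist":0}
    - {"dx":0,"dy":0,"dz":0,"twist":0}
    - {"dx":0,"dy":0,"dz":0,"twist":0}

```text
time_s: 41.5
ee_pos: [0.5552, 0.1537, 0.1842]
orientation: [[-0.385, -0.923, 0.001], [-0.923, 0.385, 0.0], [-0.001, -0.001, -1.0]]
force: [0.6, -1.1, 0.7]
width: 0.0282
gripper_force: 0.0
```

Call:
drive_tool:
  commands:
    - {"dx":0,"dy":0,"dz":0,"twist":0}
    - {"dx":0,"dy":0,"dz":0,"twist":0}
    - {"dx":0,"dy":0,"dz":0,"twist":0}
    - {"dx":0,"dy":0,"dz":0,"twist":0}
  grip: 0

```text
time_s: 41.9
ee_pos: [0.5545, 0.154, 0.1843]
orientation: [[-0.384, -0.923, 0.001], [-0.923, 0.384, 0.001], [-0.001, -0.0, -1.0]]
force: [-3.4, 2.0, 6.5]
width: 0.0097
gripper_force: 58.6
```

```bash
python3 go.py
```

```text
t 41.9 p [0.5545 0.154  0.1843] psi 157.39 F [-3.4  2.   6.5] w 0.0097 gf 58.6
```

Reverse arc.

Call:
drive_tool:
  commands:
    - {"dx":0,"dy":0.0091,"dz":-0.0034,"twist":0}
    - {"dx":0,"dy":0.0094,"dz":-0.0025,"twist":0}
    - {"dx":0,"dy":0.0096,"dz":-0.0015,"twist":0}
    - {"dx":0,"dy":0.0097,"dz":-0.0006,"twist":0}
    - {"dx":0,"dy":0,"dz":0,"twist":0}

```text
time_s: 42.4
ee_pos: [0.5199, 0.1685, 0.1931]
orientation: [[-0.384, -0.923, 0.004], [-0.923, 0.384, 0.0], [-0.002, -0.004, -1.0]]
force: [1.7, -2.2, 10.5]
width: 0.0096
gripper_force: 62.0
```

Call:
drive_tool:
  commands:
    - {"dx":0,"dy":0.0097,"dz":0.0004,"twist":0}
    - {"dx":0,"dy":0.0096,"dz":0.0014,"twist":0}
    - {"dx":0,"dy":0.0094,"dz":0.0023,"twist":0}
    - {"dx":0,"dy":0.0091,"dz":0.0032,"twist":0}
    - {"dx":0,"dy":0,"dz":0,"twist":0}

```text
time_s: 42.9
ee_pos: [0.4838, 0.1836, 0.184]
orientation: [[-0.384, -0.923, -0.0], [-0.923, 0.384, 0.001], [-0.001, 0.001, -1.0]]
force: [-0.8, 2.2, 8.2]
width: 0.0099
gripper_force: 63.7
```

```bash
python3 go.py
```

```text
t 42.9 p [0.4838 0.1836 0.184 ] psi 157.44 F [-0.8  2.2  8.2] w 0.0099 gf 63.7
```

Call:
drive_tool:
  commands:
    - {"dx":0,"dy":0.0088,"dz":0.0041,"twist":0}
    - {"dx":0,"dy":0.0083,"dz":0.005,"twist":0}
    - {"dx":0,"dy":0.0078,"dz":0.0058,"twist":0}
    - {"dx":0,"dy":0.0072,"dz":0.0065,"twist":0}
    - {"dx":0,"dy":0,"dz":0,"twist":0}

```text
time_s: 43.4
ee_pos: [0.4538, 0.196, 0.1614]
orientation: [[-0.384, -0.923, -0.002], [-0.923, 0.384, 0.001], [-0.0, 0.002, -1.0]]
force: [0.8, 5.1, 2.3]
width: 0.0096
gripper_force: 63.3
```

Call:
drive_tool:
  commands:
    - {"dx":0,"dy":0.0065,"dz":0.0072,"twist":0}
    - {"dx":0,"dy":0.0057,"dz":0.0078,"twist":0}
    - {"dx":0,"dy":0.005,"dz":0.0084,"twist":0}
    - {"dx":0,"dy":0.004,"dz":0.0085,"twist":0}
    - {"dx":0,"dy":0,"dz":0,"twist":0}

```text
time_s: 43.9
ee_pos: [0.4359, 0.2034, 0.1294]
orientation: [[-0.385, -0.923, 0.001], [-0.923, 0.385, -0.0], [-0.0, -0.001, -1.0]]
force: [4.5, 1.5, 0.6]
width: 0.0098
gripper_force: 66.2
```

```bash
python3 go.py
```

```text
t 43.9 p [0.4359 0.2034 0.1294] psi 157.38 F [4.5 1.5 0.6] w 0.0098 gf 66.2
```

Call:
drive_tool:
  commands:
    - {"dx":0,"dy":0,"dz":0.001,"twist":0}
    - {"dx":0,"dy":0,"dz":0,"twist":0}

```text
time_s: 44.1
ee_pos: [0.4358, 0.2034, 0.129]
orientation: [[-0.385, -0.923, -0.0], [-0.923, 0.385, 0.0], [-0.0, 0.0, -1.0]]
force: [4.4, 3.6, 2.0]
width: 0.0097
gripper_force: 66.3
```

Call:
drive_tool:
  commands:
    - {"dx":0,"dy":0,"dz":0,"twist":0}
    - {"dx":0,"dy":0,"dz":0,"twist":0}
    - {"dx":0,"dy":0,"dz":0,"twist":0}
    - {"dx":0,"dy":0,"dz":0,"twist":0}
    - {"dx":0,"dy":0,"dz":-0.02,"twist":0}
    - {"dx":0,"dy":0,"dz":-0.04,"twist":0}
    - {"dx":0,"dy":0,"dz":-0.04,"twist":0}
    - {"dx":0,"dy":0,"dz":-0.04,"twist":0}
  grip: 0.5

```text
time_s: 44.9
ee_pos: [0.4353, 0.203, 0.2707]
orientation: [[-0.385, -0.923, -0.001], [-0.923, 0.385, -0.0], [0.0, 0.0, -1.0]]
force: [1.2, 0.3, -0.3]
width: 0.0431
gripper_force: 0.0
```

Call:
drive_tool:
  commands:
    - {"dx":-0.04,"dy":0,"dz":-0.04,"twist":0}
    - {"dx":-0.04,"dy":0.02,"dz":-0.03,"twist":0}
    - {"dx":0,"dy":0.02,"dz":0,"twist":0}
    - {"dx":0,"dy":0,"dz":0,"twist":0}
    - {"dx":0,"dy":0,"dz":0,"twist":0}
    - {"dx":0,"dy":0,"dz":0,"twist":0}

```text
time_s: 45.5
ee_pos: [0.428, 0.2842, 0.3318]
orientation: [[-0.385, -0.923, -0.001], [-0.923, 0.385, -0.001], [0.001, 0.001, -1.0]]
force: [-0.4, -0.6, -0.2]
width: 0.0429
gripper_force: 0.0
```

```bash
python3 go.py
python3 - <<'E'
from st import *
st("w9")
im=grab('side');cv2.imwrite('pics/s2.png',cv2.resize(im['pixels'][175:345,225:425,::-1],None,fx=3,fy=3))
im=grab('scene');P=cloud(im)
E
python3 chk.py w9
```

```text
t 45.5 p [0.428  0.2842 0.3318] psi 157.34 F [-0.4 -0.6 -0.2] w 0.0429 gf 0.0
1173 [0.4336 0.2002 0.1489] ((435.0443420410156, 202.33978271484375), (95.1857681274414, 12.151437759399414), 67.48628234863281)
28700 [0.5107 0.1694 0.1113] ((543.666015625, 210.48895263671875), (306.39093017578125, 251.73191833496094), 75.214111328125)
lip 40 [296. 100.] stand mm [-87.8   0.7] az 179.5 z 0.0497
```

View pics/w9.png

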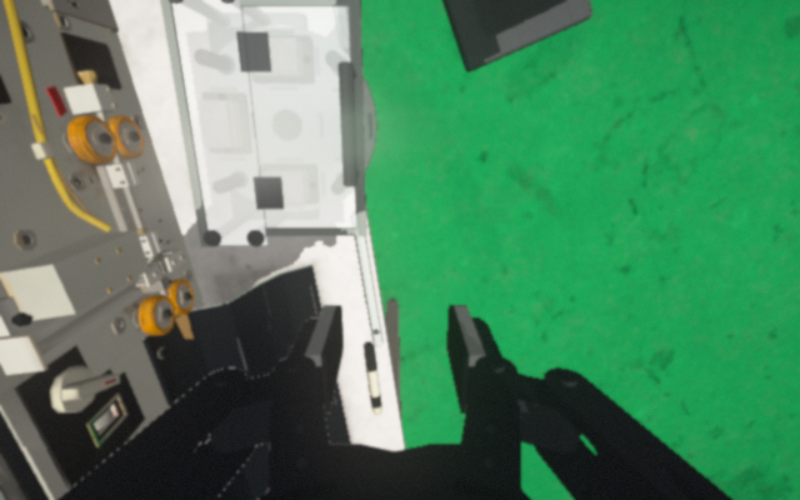

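The cover is closed, with the bar at its original place and height. Through it the dies show in three nests (280,55; 228,122; 290,190), and the front nest is empty.

```bash
python3 -c "
from workcell import ctrl
print(ctrl.finish_job())"
```

```text
the job is handed in; nothing more can be done
None
```

The job is handed in: all three dies lie flat in their own nests, the table is on its detent with an empty nest in front, the cover is closed, and the marker and side cutters were not touched.

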